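Gauge the gap between a roller and its sprung scraper

ROBOT

A 6-joint arm with a two-finger parallel gripper is mounted at the origin on the work surface. World frame = base frame: x ahead of the robot, y to its left, z up, the work surface at z = 0. Lengths are in m, angles in degrees, forces in N, time in s.
With the tool pointing down it reaches from about 0.25 to 0.725 m from the base axis. Payload 9.7 kg.
Tool frame: the origin (TCP) lies at the centre of the arm's flange, where the gripper is bolted on; the fingertips stand 173 mm ahead of it and the grasp point (between the pads) lies bot.grip_depth ahead of it (bot.grip_depth is the distance from the TCP to the grasp point, in m); z points along the fingers, y is the direction in which the jaws open and shut (so a half turn about z gives the same grasp; the last joint's range is limited). The gripper opens to 85 mm and grips with 20 to 120 N. Pads are 22 mm wide; open, the fingers measure 114 mm over their backs; the gripper's body (76 mm by 85 mm) begins 54 mm behind the grasp point. The pads swing forward as they close: fully open they stand 13 mm farther back than shut.
Start: joints at [-75.229, 4.979, 10.078, 95.1, 0, 90], TCP at [0.14, -0.532, 0.405] pointing down, gripper open.
Joint ranges: [-179.16, 179.16], [-48.56, 103.87], [-65.8, 70.77], [-126.05, 130.52], [-82.76, 87.17], [-180, 180]. Speed limits (degrees/s): [127.2, 127.2, 147.25, 180, 180, 180].

INTERFACE

Orientations are given as [roll, pitch, yaw] about the fixed x, y, z axes, in that order (R = Rz(yaw) Ry(pitch) Rx(roll)).
In Python, from workcell import status, viewer, bot gives the robot as it stands. The module is installed in compiled form; this text tells all that it offers.
- The arm moves only by the tool move_arm, never from a script. Its argument "commands" is a list of rows, each an object with "claw": the gripper's target within -1 to 1 (fully open at 1, half-way at 0, shut at -1); "travel": the shift along the tool's x, y, z in cm, a list of three; "turn": the turn about the tool's z in degrees. A call has 1 to 5 rows; each row shifts and turns the commanded pose from where the row before left it, along the tool's axes as they then stand; what a row does not reach is not made up. A row lasts 1/12 s, in which the tool goes at most 41.7 mm and 7.16 degrees, less where a joint would pass 70% of its speed; a pose out of reach is approached as far as the arm can. A call is refused whole if a number of a shift passes 4.17 or a number of a turn 7.16, either way. A call with a gripper value outside its range is refused whole. The fingers move at their own pace and stop on an object; "squeeze" is the grip in N (left out, the last holds). Time passes only in rows, so rows that do not move let the fingers close. It gives the time, the measured TCP pose, the force and the opening at its end, in the units of the state.
- status.get_obs(): the state, without advancing time (a new reading comes with each control period).
- viewer.camera(name): name is "scene" or "top"; returns the picture (480x640x3 uint8, blue, green, red); there is no depth.
- viewer.camera_params(name): a dict with "camera_matrix" (3x3 intrinsics, pixels), "xyz" and "rotation" of the camera in the world. Camera axes: x right, y up, looking along -z (the intrinsics and any distortion apply to the point x, -y, -z); pixel columns grow to the right and rows downward; lengths in m; the calibration is good to about 2 mm. A picture is of the moment at which its call begins. camera_params takes no time and is no camera call.
- bot.job_done(): hands the job in, once; it reports no verdict.
The state is a dict: "time": time; "q": joint angles; "qd": joint speeds; "joint_efforts": joint torques, N m; "ee_pos": TCP position; "tcp_rot": TCP orientation; "wrist_force": force on the tool from outside, world axes, zero at the start; "torque": the same for the moment, N m; "opening": finger opening in m.
Only numpy, scipy, OpenCV 4.12 (cv2) and the standard library are available. Lean on these libraries where they do the work, as an engineer would, in place of code of your own. Each camera call takes 0.05 s, during which the arm holds its last target.

TASK

Find the gap between the black roller and its sprung yellow scraper plate with the gauge leaves. Starting with the thinnest leaf (green, then white, orange, red), push each one gently straight down into the gap, flat between roller and plate, until its end is about 15 mm below the roller's axle; if it slides loosely, put it back upright in the rack. Leave the first leaf that binds standing in the gap, gripped by the plate alone, with the others in the rack. Do not knock the bearing, carton or tin.

Things in the scene. Friction and masses are not known exactly. Their poses are not given: they have to be found in the camera images.
- nip (a point): Point in the gap's mouth region: the middle of the roller's side surface, at axle height, facing the yellow plate; 75 mm above the table. Its x axis is level and points from the roller to the plate straight across the gap, y runs along the roller, z up. The gap (roller to plate face at this height) is unknown and differs each time: between 6.5 and 11.5 mm.
- stand: Blue roller stand, fixed, may be turned; base 190 x 200 mm, 15 mm thick. Origin under the nip point, on the table, same axes as nip. Black roller: radius 30 mm, 150 mm long, does not turn, axle along y at x = -30, z = 75 mm, so its top is at z = 105 mm. Blue brackets hold its ends at y = -88 and +88 mm, tops at z = 90 mm.
- plate (a joint): Push-back of the yellow scraper plate from rest, away from the roller, in m: 0 at rest, stop at 0.008; spring 6 N at rest plus 0.25 N per mm. Upright face 110 mm long from 25 mm below to 10 mm above the nip, then a lip leaning 7 mm outwards, edge 24 mm above the nip. A leaf thinner than the gap drops about 25 mm when let go; a thicker one pushes the plate back by the difference and is held: it binds.
- rack_top (a point): Centre of the top face of the fixed wooden gauge rack, 75 mm above the table; top 60 (x) x 180 (y) mm, 10 mm thick, may be turned. Four through slots at y = -63, -21, +21, +63 mm, each 19 (x) x 25 (y) mm; the leaves hang in them by the underside of their handles. Which leaf is in which slot differs each time; a leaf may go back in any free slot.
- green_grip (a point): Centre of the green handle of the 6 mm gauge leaf. Handle: 24 mm (x) by 30 mm (y) by 44 mm high block, so its underside is 22 mm below this point. Below it hangs a flat steel blade 6 mm thick (x), 20 mm wide (y), 60 mm long, centred under the handle, with a rounded end 82 mm below this point. About 110 g. At the start it hangs upright in the rack, its x axis across the rack.
- white_grip (a point): Centre of the white handle of the 9 mm gauge leaf. Handle: 24 mm (x) by 30 mm (y) by 44 mm high block, so its underside is 22 mm below this point. Below it hangs a flat steel blade 9 mm thick (x), 20 mm wide (y), 60 mm long, centred under the handle, with a rounded end 82 mm below this point. About 110 g. At the start it hangs upright in the rack, its x axis across the rack.
- orange_grip (a point): Centre of the orange handle of the 12 mm gauge leaf. Handle: 24 mm (x) by 30 mm (y) by 44 mm high block, so its underside is 22 mm below this point. Below it hangs a flat steel blade 12 mm thick (x), 20 mm wide (y), 60 mm long, centred under the handle, with a rounded end 82 mm below this point. About 110 g. At the start it hangs upright in the rack, its x axis across the rack.
- red_grip (a point): Centre of the red handle of the 15 mm gauge leaf. Handle: 24 mm (x) by 30 mm (y) by 44 mm high block, so its underside is 22 mm below this point. Below it hangs a flat steel blade 15 mm thick (x), 20 mm wide (y), 60 mm long, centred under the handle, with a rounded end 82 mm below this point. About 110 g. At the start it hangs upright in the rack, its x axis across the rack.
- carton_mid (a point): Centre of a brown parts carton, 70 x 100 x 50 mm: leave alone.
- tin_mid (a point): Centre of a blue tin, 66 mm diameter, 90 mm high: leave alone.
- bearing_mid (a point): Centre of a steel bearing ring lying flat, 72 mm diameter, 20 mm high: leave alone.

How it is judged:
By the outcome, as a careful person would: the job done as asked, in the order asked, and still so for the second after the job is handed in, with the robot touching nothing.
It also fails if it takes over 72 s, if anything falls off the work surface, if the arm or the gripper's body presses on something with over 40 N, if the wrist force passes 120 N, or if a joint passes its speed limit or range.

## Working session

There is one attempt and no reset: what is moved stays moved. The work goes in short steps, Python scripts to look and compute and a tool call to move; the robot and the scene stay as the last step left them, time stands still between calls to the robot, and variables do not carry over. Pictures are saved under pics/ and viewed, and the job is handed in when it is done.

Besides the shell and the picture viewer there is one more tool, called after "Request:" as name(argument=value, ...) on one line, values as JSON. move_arm: Moves the arm, as the interface text tells. Its arguments: {"type":"object","properties":{"commands":{"type":"array"},"squeeze":{"type":"number"}},"required":["commands"]}

```bash
mkdir -p pics; ls; python3 - <<'E'
from workcell import status, viewer, bot
import cv2
print(status.get_obs(), bot.grip_depth)
for n in ("scene","top"):
    cv2.imwrite(f"pics/{n}0.png",viewer.camera(n)); print(viewer.camera_params(n))
E
```

```text
pics
{'time': 0.0, 'q': array([-7.52291512e+01,  5.01145344e+00,  1.00335494e+01,  9.51000785e+01,
       -3.18194375e-04,  8.99987319e+01]), 'qd': array([-0.01421349, -0.07607843, -0.02705191,  0.06518745, -0.00216036,
       -0.00869851]), 'joint_efforts': array([-1.00612131e-03, -5.20387495e+01,  4.64805365e+01,  1.61685707e-02,
       -3.17483580e-05,  1.14534421e-05]), 'ee_pos': array([ 0.1402234 , -0.53182215,  0.40397142]), 'tcp_rot': array([-1.79922017e+02,  3.16468076e-04,  1.47721173e+01]), 'wrist_force': array([-0.60128487,  0.02733075, -0.09556691]), 'torque': array([ 0.00976766, -0.01198174, -0.01555206]), 'opening': 0.0850847880306847} 0.1547
{'camera_matrix': array([[488.65895092,   0.        , 325.91550101],
       [  0.        , 488.65895092, 233.43004635],
       [  0.        ,   0.        ,   1.        ]]), 'xyz': array([ 1.29841289, -0.56435355,  0.67624109]), 'rotation': array([56.10524542,  1.11799193, 45.77049672])}
{'camera_matrix': array([[480.90560823,   0.        , 315.75570294],
       [  0.        , 480.90560823, 238.30817549],
       [  0.        ,   0.        ,   1.        ]]), 'xyz': array([0.43202615, 0.08785657, 1.12223266]), 'rotation': array([ 1.23551187e+01,  8.47997624e-02, -9.50360658e+01])}
```

View pics/scene0.png

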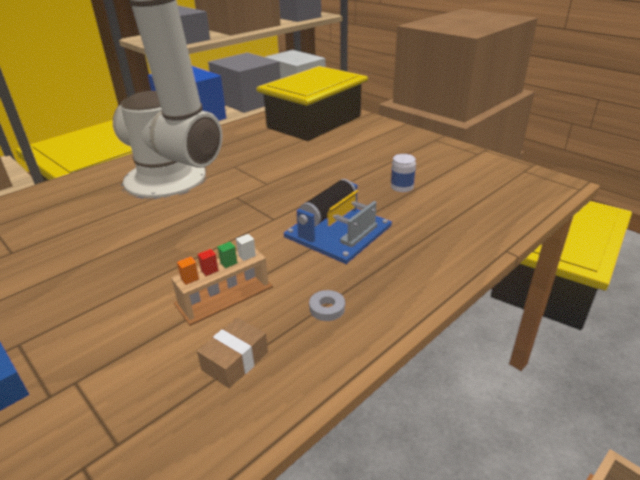

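View pics/top0.png

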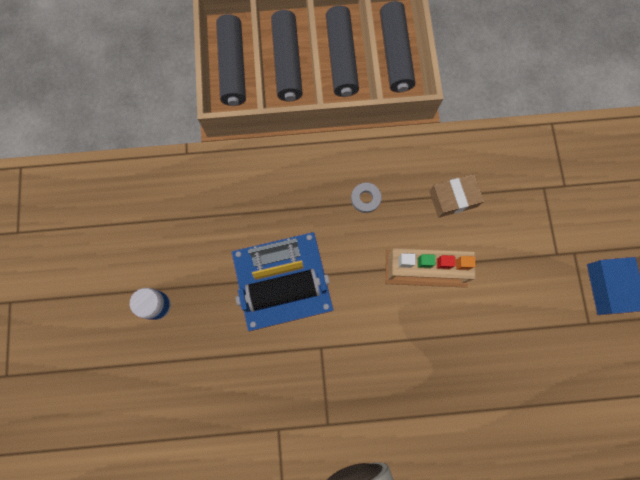

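```bash
cat > h.py <<'E'
import numpy as np, cv2
from scipy.spatial.transform import Rotation as R
from workcell import status, viewer, bot
def cam(n):
    p=viewer.camera_params(n); return p["camera_matrix"],np.array(p["xyz"]),R.from_euler("xyz",p["rotation"],degrees=True).as_matrix()
def proj(n,P):
    K,c,r=cam(n); q=(np.atleast_2d(P)-c)@r; q=q*[1,-1,-1]; u=q@K.T; return u[:,:2]/u[:,2:]
def ray(n,uv,z):
    K,c,r=cam(n); d=np.linalg.solve(K,[uv[0],uv[1],1])*[1,-1,-1]; d=r@d; return c+d*(z-c[2])/d[2]
def frame(P,x,y,yaw):
    a=np.radians(yaw); P=np.atleast_2d(np.array(P,float)); M=np.array([[np.cos(a),-np.sin(a),0],[np.sin(a),np.cos(a),0],[0,0,1]])
    return P@M.T+[x,y,0]
E
python3 - <<'E'
import cv2
from h import *
t=cv2.imread("pics/top0.png"); s=cv2.imread("pics/scene0.png")
cv2.imwrite("pics/t_st.png",cv2.resize(t[225:335,225:340],None,fx=5,fy=5,interpolation=cv2.INTER_CUBIC))
cv2.imwrite("pics/t_rk.png",cv2.resize(t[240:295,380:485],None,fx=7,fy=7,interpolation=cv2.INTER_CUBIC))
cv2.imwrite("pics/s_st.png",cv2.resize(s[170:265,280:400],None,fx=6,fy=6,interpolation=cv2.INTER_CUBIC))
cv2.imwrite("pics/s_rk.png",cv2.resize(s[225:325,165:280],None,fx=5,fy=5,interpolation=cv2.INTER_CUBIC))
for n,uv,z in [("top",(315,235),.015),("top",(234,249),.015),("top",(330,313),.015),("top",(246,328),.015),("top",(392,249),.075),("top",(475,252),.075),("scene",(287,236),.015),("scene",(345,258),.015),("scene",(391,223),.015)]: print(n,uv,ray(n,uv,z).round(4))
E
```

```text
top (315, 235) [0.6819 0.0693 0.015 ]
top (234, 249) [0.6651 0.2615 0.015 ]
top (330, 313) [0.4973 0.0512 0.015 ]
top (246, 328) [0.4805 0.2438 0.015 ]
top (392, 249) [ 0.6216 -0.0971  0.075 ]
top (475, 252) [ 0.5987 -0.2793  0.075 ]
scene (287, 236) [0.5245 0.0399 0.015 ]
scene (345, 258) [0.6861 0.0737 0.015 ]
scene (391, 223) [0.6672 0.2587 0.015 ]
```

View pics/t_st.png

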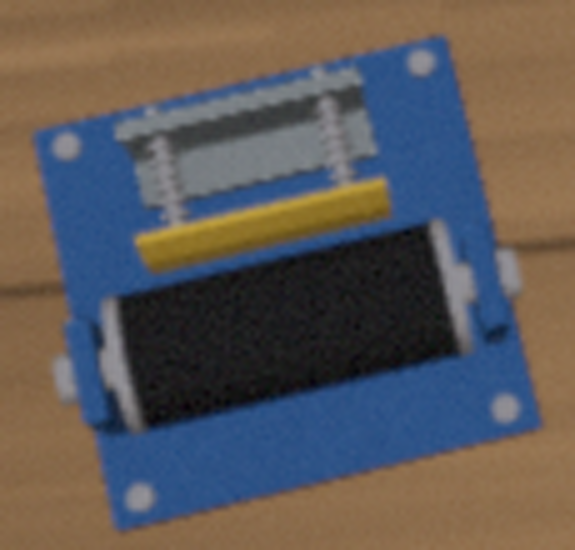

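View pics/t_rk.png

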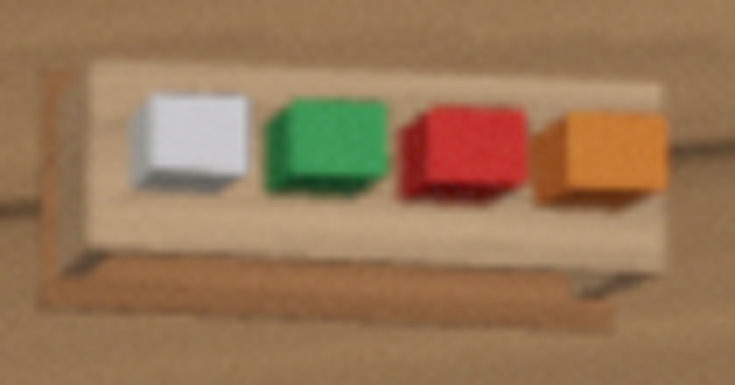

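View pics/s_st.png

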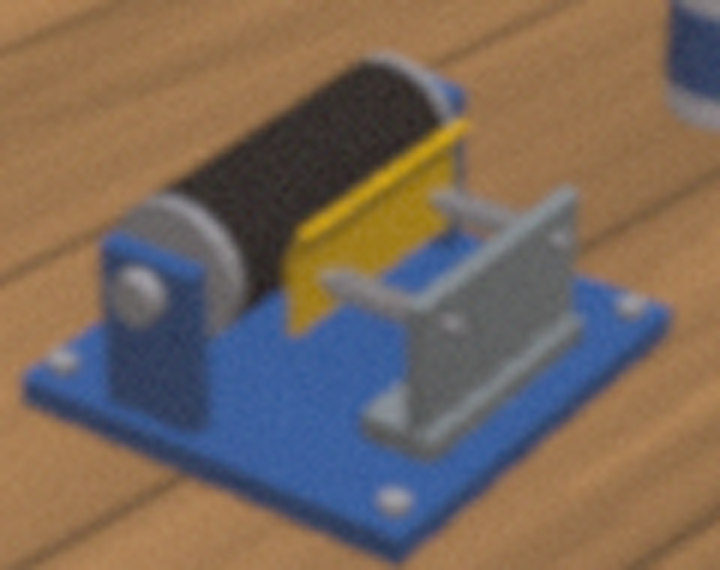

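View pics/s_rk.png

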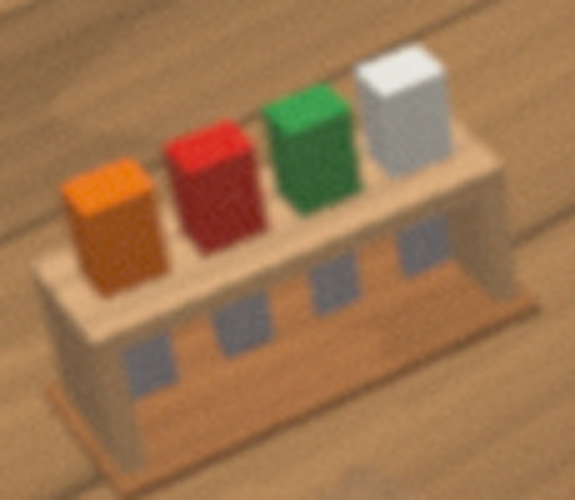

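```bash
cat > fit.py <<'E'
from h import *
from scipy.optimize import least_squares
t=cv2.imread("pics/top0.png").astype(float); s=cv2.imread("pics/scene0.png").astype(float)
o=lambda px,o0,f:(np.array(px,float)+.5)/f-.5+o0
T=lambda x,y:o((x,y),np.array([225,225]),5); S=lambda x,y:o((x,y),np.array([280,170]),6)
def edges(img,a,b,n,sgn,ch=None):  # refine points along line a-b by max gradient of gray along normal
    g=cv2.GaussianBlur(img,(0,0),0.7).max(axis=2) if ch is None else ch
    a,b=np.array(a),np.array(b); d=(b-a)/np.linalg.norm(b-a); nr=np.array([-d[1],d[0]]); out=[]
    for f in np.linspace(.1,.9,n):
        p=a+(b-a)*f; k=np.arange(-2.5,2.51,.1); q=(p+nr*k[:,None]).astype(np.float32)
        v=cv2.remap(g.astype(np.float32),q[:,0][None],q[:,1][None],cv2.INTER_CUBIC)[0]
        gr=np.abs(np.gradient(v)); w=gr**4; out.append(p+nr*(w@k/w.sum()))
    return np.array(out)
roll_t_near=edges(t,T(145,430),T(470,352),14,1)
roll_t_far=edges(t,T(120,298),T(435,226),14,1)
roll_s=edges(s,S(178,192),S(362,66),14,1)
base_t=[(edges(t,T(118,530),T(540,428),12,1),'x-'),(edges(t,T(36,132),T(445,37),12,1),'x+'),(edges(t,T(36,132),T(118,530),12,1),'y+'),(edges(t,T(445,37),T(540,428),12,1),'y-')]
def rays(n,P):
    K,c,r=cam(n); d=np.c_[P,np.ones(len(P))]@np.linalg.inv(K).T*[1,-1,-1]; d=d@r.T; return c,d/np.linalg.norm(d,axis=1)[:,None]
def axdist(n,P,p):
    x,y,yaw=p; pt=frame([-.03,0,.075],x,y,yaw)[0]; a=frame([0,1,0],0,0,yaw)[0]
    c,d=rays(n,P); m=np.cross(d,a); return np.abs(((pt-c)*m).sum(1))/np.linalg.norm(m,axis=1)
def res(p,parts=False):
    x,y,yaw,bx=p; r=[]; lab=[]
    for n,P,l in (("top",roll_t_near,'near'),("top",roll_t_far,'far'),("scene",roll_s,'sc')):
        e=axdist(n,P,p[:3])-.03; r.append(e); lab.append(l)
    for P,l in base_t:
        zz=.0 if l=='x-' and False else .015
        W=np.array([ray("top",u,zz) for u in P])-[x,y,0]; a=np.radians(yaw); L=np.c_[W[:,0]*np.cos(a)+W[:,1]*np.sin(a),-W[:,0]*np.sin(a)+W[:,1]*np.cos(a)]
        e={'x-':L[:,0]-bx+.095,'x+':L[:,0]-bx-.095,'y+':L[:,1]-.1,'y-':L[:,1]+.1}[l]; r.append(e); lab.append(l)
    if parts: return [(l,(e.mean()*1e3).round(2),(e.std()*1e3).round(2)) for l,e in zip(lab,r)]
    return np.concatenate(r)
f=least_squares(res,[.58,.155,-5,0],loss='soft_l1',f_scale=.001)
if __name__=="__main__":
    print(f.x.round(4)); print(*res(f.x,True),sep="\n")
    # overlay
    st=tuple(f.x[:3]); bx=f.x[3]
    for n,img,c0,fz in (("top",t,(225,225),5),("scene",s,(280,170),6)):
        im=cv2.resize(img[c0[1]:c0[1]+115,c0[0]:c0[0]+120],None,fx=fz,fy=fz,interpolation=cv2.INTER_CUBIC)
        im=np.clip(im,0,255).astype(np.uint8)
        def dr(L,col,cl=True):
            p=proj(n,frame(L,*st)); p=((p-np.array(c0)+.5)*fz-.5).round().astype(int); cv2.polylines(im,[p.reshape(-1,1,2)],cl,col,1)
        dr([[bx-.095,-.1,.015],[bx+.095,-.1,.015],[bx+.095,.1,.015],[bx-.095,.1,.015]],(0,255,0))
        for yy in(-.075,.075):
            dr([[-.03+.03*np.cos(k),yy,.075+.03*np.sin(k)] for k in np.linspace(0,6.28,40)],(0,0,255))
        for g in (.0065,.0115):
            dr([[g+.007,-.055,.099],[g+.007,.055,.099],[g,.055,.085],[g,.055,.05],[g,-.055,.05],[g,-.055,.085]],(255,0,255) if g<.01 else (255,255,0))
        cv2.imwrite(f"pics/ov_{n}.png",im)
E
python3 fit.py
```

```text
Traceback (most recent call last):
  File "fit.py", line 33, in <module>
    f=least_squares(res,[.58,.155,-5,0],loss='soft_l1',f_scale=.001)
  File "fit.py", line 29, in res
    W=np.array([ray("top",u,zz) for u in P])-[x,y,0]; a=np.radians(yaw); L=np.c_[W[:,0]*np.cos(a)+W[:,1]*np.sin(a),-W[:,0]*np.sin(a)+W[:,1]*np.cos(a)]
                ~~~^^^^^^^^^^^^
  File "h.py", line 9, in ray
    K,c,r=cam(n); d=np.linalg.solve(K,[uv[0],uv[1],1])*[1,-1,-1]; d=r@d; return c+d*(z-c[2])/d[2]
          ~~~^^^
  File "h.py", line 5, in cam
    p=viewer.camera_params(n); return p["camera_matrix"],np.array(p["xyz"]),R.from_euler("xyz",p["rotation"],degrees=True).as_matrix()
ValueError: time passes only in moves, steps and waits
```

```bash
python3 - <<'E'
from workcell import viewer,status
import pickle
pickle.dump({n:viewer.camera_params(n) for n in("scene","top")},open("cam.pkl","wb")); print(status.get_obs()["time"])
E
sed -i 's/^import numpy as np, cv2/import numpy as np, cv2, pickle\nCP=pickle.load(open("\.\/cam.pkl","rb"))/; s/p=viewer.camera_params(n);/p=CP[n];/' h.py; python3 fit.py
```

```text
0.1
[ 5.8290e-01  1.5620e-01  8.4962e+00 -8.0000e-04]
('near', np.float64(-0.38), np.float64(0.11))
('far', np.float64(-0.93), np.float64(0.1))
('sc', np.float64(-0.56), np.float64(0.15))
('x-', np.float64(-0.53), np.float64(0.4))
('x+', np.float64(0.64), np.float64(0.81))
('y+', np.float64(-0.96), np.float64(2.29))
('y-', np.float64(0.25), np.float64(1.09))
```

View pics/ov_top.png

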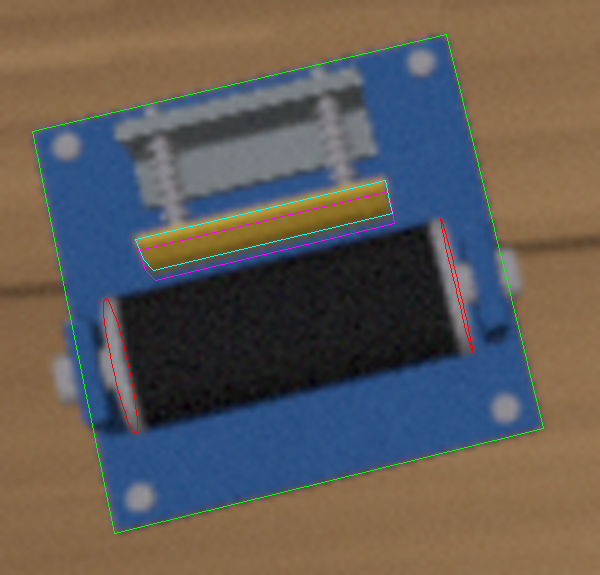

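View pics/ov_scene.png

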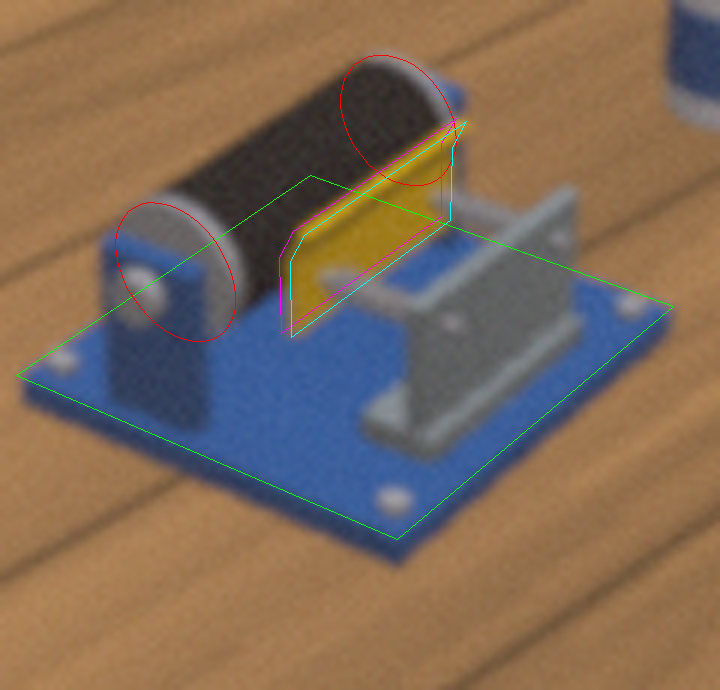

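```bash
cat > rack.py <<'E'
from h import *
from scipy.optimize import least_squares
t=cv2.imread("pics/top0.png"); s=cv2.imread("pics/scene0.png")
C=lambda x,y:((np.array([x,y])+.5)/7-.5+[380,240]); D=lambda x,y:((np.array([x,y])+.5)/5-.5+[165,225])
co=[C(92,62),C(662,83),C(662,270),C(88,248)]; hs=[C(200,138),C(341,138),C(479,147),C(617,154)]
hsS=[D(401,70),D(309,108),D(211,147),D(108,187)]
for c in co: print("corner",ray("top",c,.075).round(4))
for c,d in zip(hs,hsS): print("handle",ray("top",c,.119).round(4),ray("scene",d,.119).round(4))
L=[(-.03,-.09),(-.03,.09),(.03,.09),(.03,-.09)]
def res(p):
    P=frame([[.03,.09,.075],[.03,-.09,.075],[-.03,-.09,.075],[-.03,.09,.075]]+[[0,y,.119] for y in(.063,.021,-.021,-.063)],*p)
    return (proj("top",P)-np.array(co+hs)).ravel()
f=least_squares(res,[.58,-.19,0]); print(f.x.round(4),res(f.x).reshape(-1,2).round(2))
def resS(p):
    P=frame([[0,y,.119] for y in(.063,.021,-.021,-.063)],*p)
    return (proj("scene",P)-np.array(hsS)).ravel()
f=least_squares(resS,[.58,-.19,0]); print("scene",f.x.round(4),resS(f.x).reshape(-1,2).round(2))
for uv,z in(((366,197),.02),((456,196),.05),((147,303),.09)): print(ray("top",uv,z).round(3))
E
python3 rack.py
```

```text
corner [ 0.6227 -0.0988  0.075 ]
corner [ 0.6001 -0.2776  0.075 ]
corner [ 0.5412 -0.2682  0.075 ]
corner [ 0.5639 -0.0903  0.075 ]
handle [ 0.5886 -0.1206  0.119 ] [ 0.5918 -0.121   0.119 ]
handle [ 0.5849 -0.163   0.119 ] [ 0.5872 -0.1625  0.119 ]
handle [ 0.5785 -0.2041  0.119 ] [ 0.5816 -0.2044  0.119 ]
handle [ 0.5727 -0.2453  0.119 ] [ 0.5755 -0.2461  0.119 ]
[ 0.5816 -0.1835 -7.387 ] [[-0.33 -0.04]
 [-0.42  0.21]
 [ 0.38  0.42]
 [ 0.05  0.23]
 [ 0.12 -0.51]
 [-0.13  0.29]
 [ 0.06 -0.19]
 [ 0.26 -0.39]]
scene [ 0.584  -0.1835 -7.5173] [[ 0.11  0.1 ]
 [-0.18 -0.05]
 [-0.08 -0.08]
 [ 0.16  0.04]]
[ 0.763 -0.06   0.02 ]
[ 0.738 -0.265  0.05 ]
[0.548 0.441 0.09 ]
```

```bash
cat > plan.py <<'E'
# usage: plan.py x y z yaw [maxmm] : rows in tool frame from measured pose
import sys; from h import *
def plan(x,y,z,yaw,mx=36):
    o=status.get_obs(); p=np.array(o["ee_pos"]); w=o["tcp_rot"][2]; print("t",round(o["time"],2),"pos",p.round(4),"rot",np.round(o["tcp_rot"],2),"F",np.round(o["wrist_force"],1),"open",round(o["opening"],4))
    d=np.array([x,y,z])-p; dy=(yaw-w+180)%360-180
    n=max(1,int(np.ceil(np.linalg.norm(d)*1e3/mx)),int(np.ceil(abs(dy)/7)))
    for i in range(n):
        a=np.radians(w); tx=np.array([np.cos(a),np.sin(a)]); ty=np.array([np.sin(a),-np.cos(a)]); s=d/n*100
        print([round(float(v),2) for v in(s[:2]@tx,s[:2]@ty,-s[2])],round(-dy/n,2)); w+=dy/n
plan(*map(float,sys.argv[1:]))
E
python3 plan.py .5855 -.1627 .33 82.55
```

```text
t 0.1 pos [ 0.1402 -0.5318  0.4041] rot [-179.93   -0.     14.77] F [-0.1 -0.6 -0.2] open 0.0854
[3.09, -1.43, 0.44] -3.99
[3.18, -1.21, 0.44] -3.99
[3.26, -0.99, 0.44] -3.99
[3.32, -0.76, 0.44] -3.99
[3.36, -0.53, 0.44] -3.99
[3.39, -0.29, 0.44] -3.99
[3.4, -0.06, 0.44] -3.99
[3.4, 0.18, 0.44] -3.99
[3.38, 0.42, 0.44] -3.99
[3.34, 0.65, 0.44] -3.99
[3.29, 0.88, 0.44] -3.99
[3.22, 1.11, 0.44] -3.99
[3.13, 1.33, 0.44] -3.99
[3.03, 1.54, 0.44] -3.99
[2.92, 1.75, 0.44] -3.99
[2.79, 1.95, 0.44] -3.99
[2.65, 2.14, 0.44] -3.99
```

Request:
move_arm(commands=[{"claw":1,"travel":[3.1,-1.4,0.4],"turn":-4},{"claw":1,"travel":[3.2,-1.2,0.4],"turn":-4},{"claw":1,"travel":[3.3,-1.0,0.4],"turn":-4},{"claw":1,"travel":[3.3,-0.8,0.4],"turn":-4},{"claw":1,"travel":[3.4,-0.5,0.4],"turn":-4}])

```text
time: 0.52
ee_pos: [0.273, -0.4218, 0.3842]
tcp_rot: [-180.0, -0.0, 34.9]
wrist_force: [0.2, 0.2, -0.1]
opening: 0.0852
```

Request:
move_arm(commands=[{"claw":1,"travel":[3.4,-0.3,0.4],"turn":-4},{"claw":1,"travel":[3.4,-0.1,0.4],"turn":-4},{"claw":1,"travel":[3.4,0.2,0.4],"turn":-4},{"claw":1,"travel":[3.4,0.4,0.4],"turn":-4},{"claw":1,"travel":[3.3,0.7,0.4],"turn":-4}])

```text
time: 0.93
ee_pos: [0.404, -0.3129, 0.3643]
tcp_rot: [-180.0, -0.0, 55.0]
wrist_force: [0.3, -1.2, 0.3]
opening: 0.0851
```

Request:
move_arm(commands=[{"claw":1,"travel":[3.3,0.9,0.4],"turn":-4},{"claw":1,"travel":[3.2,1.1,0.4],"turn":-4},{"claw":1,"travel":[3.1,1.3,0.4],"turn":-4},{"claw":1,"travel":[3.0,1.5,0.4],"turn":-4},{"claw":1,"travel":[0,0,0],"turn":0}])

```text
time: 1.35
ee_pos: [0.5098, -0.2244, 0.3468]
tcp_rot: [-179.9, -0.1, 71.2]
wrist_force: [0.7, -0.3, 0.0]
opening: 0.0855
```

```bash
python3 plan.py .5855 -.1627 .33 82.55
```

```text
t 1.35 pos [ 0.5098 -0.2244  0.3468] rot [-1.7991e+02 -8.0000e-02  7.1240e+01] F [ 0.7 -0.3  0. ] open 0.0855
[2.76, 1.73, 0.56] -3.77
[2.64, 1.9, 0.56] -3.77
[2.51, 2.07, 0.56] -3.77
```

Request:
move_arm(commands=[{"claw":1,"travel":[2.8,1.7,0.6],"turn":-3.8},{"claw":1,"travel":[2.6,1.9,0.6],"turn":-3.8},{"claw":1,"travel":[2.5,2.1,0.5],"turn":-3.7},{"claw":1,"travel":[0,0,0],"turn":0}])

```text
time: 1.68
ee_pos: [0.5857, -0.1636, 0.3292]
tcp_rot: [-179.9, -0.1, 82.5]
wrist_force: [1.0, -1.3, 0.4]
opening: 0.0855
```

```bash
python3 plan.py .5855 -.1627 .26 82.55; python3 - <<'E'
from h import *
t=viewer.camera("top");s=viewer.camera("scene"); cv2.imwrite("pics/a_t.png",cv2.resize(t[200:320,370:500],None,fx=5,fy=5)); cv2.imwrite("pics/a_s.png",cv2.resize(s[150:310,150:310],None,fx=4,fy=4))
E
```

```text
t 1.68 pos [ 0.5857 -0.1636  0.3292] rot [-1.799e+02 -8.000e-02  8.246e+01] F [ 1.  -1.3  0.4] open 0.0855
[0.04, -0.02, 3.46] -0.05
[0.04, -0.02, 3.46] -0.05
```

View pics/a_s.png

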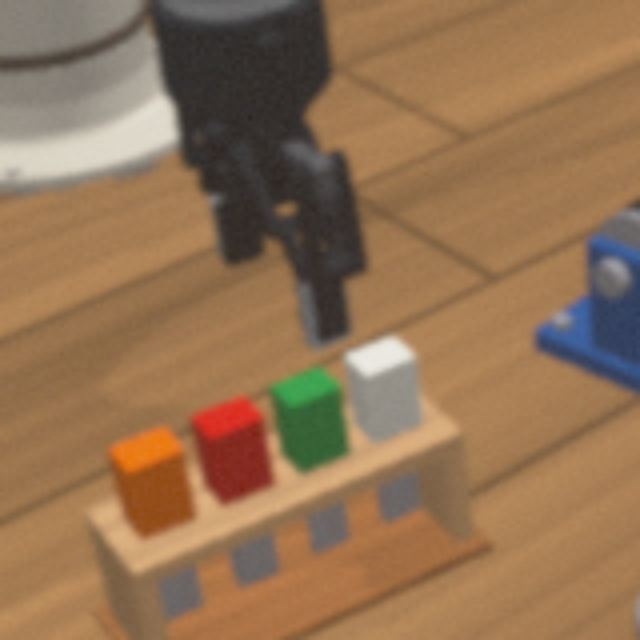

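View pics/a_t.png

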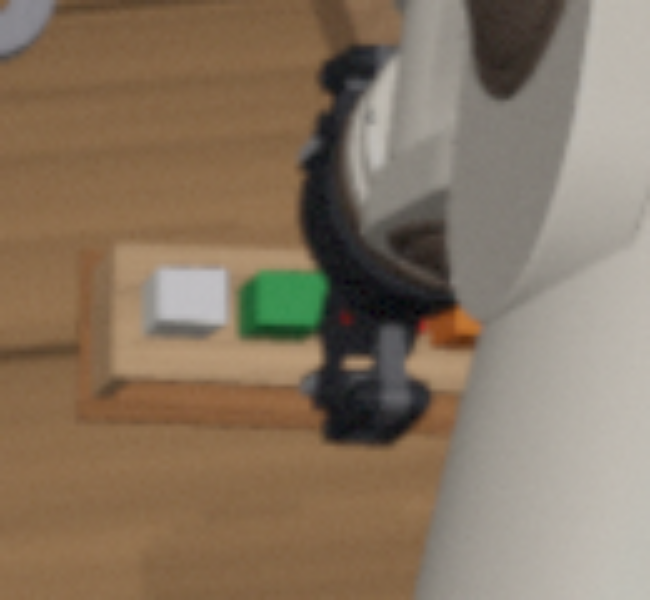

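```bash
python3 - <<'E'
from h import *
p=status.get_obs()["ee_pos"]
for z in (.156,.169): 
  for a in(0,.0425,-.0425): print(z,a,proj("scene",np.array([p[0],p[1],0])+[a*np.cos(np.radians(-7.5)),a*np.sin(np.radians(-7.5)),z]).round(1))
E
```

```text
0.156 0 [[221.3 230.6]]
0.156 0.0425 [[231.6 240.3]]
0.156 -0.0425 [[211.7 221.4]]
0.169 0 [[220.4 224.9]]
0.169 0.0425 [[230.7 234.6]]
0.169 -0.0425 [[210.7 215.8]]
```

Request:
move_arm(commands=[{"claw":1,"travel":[0.1,0.05,2.3],"turn":0},{"claw":1,"travel":[0,0.05,2.3],"turn":0},{"claw":1,"travel":[0,0,2.3],"turn":0},{"claw":0,"travel":[0,0,0],"turn":0},{"claw":-1,"travel":[0,0,0],"turn":0}], squeeze=40)

```text
time: 2.2
ee_pos: [0.5831, -0.1663, 0.2623]
tcp_rot: [-179.9, -0.0, 82.0]
wrist_force: [0.1, -0.3, 0.2]
opening: 0.064
```

Request:
move_arm(commands=[{"claw":-1,"travel":[0,0,0],"turn":0},{"claw":-1,"travel":[0,0,0],"turn":0},{"claw":-1,"travel":[0,0,0],"turn":0},{"claw":-1,"travel":[0,0,0],"turn":0}])

```text
time: 2.53
ee_pos: [0.5843, -0.1659, 0.2645]
tcp_rot: [179.9, 0.0, 82.1]
wrist_force: [-2.1, -0.7, 6.5]
opening: 0.0234
```

Request:
move_arm(commands=[{"claw":-1,"travel":[0,0,0],"turn":0},{"claw":-1,"travel":[0,0,0],"turn":0}])

```text
time: 2.7
ee_pos: [0.5843, -0.1659, 0.2645]
tcp_rot: [179.9, 0.0, 82.1]
wrist_force: [-1.8, -0.8, 6.3]
opening: 0.0234
```

```bash
python3 plan.py .5855 -.1627 .26 82.55; python3 - <<'E'
from h import *
o=status.get_obs(); print(o["q"].round(2),o["qd"].round(2))
t=viewer.camera("top");s=viewer.camera("scene"); cv2.imwrite("pics/b_s.png",cv2.resize(s[170:310,150:310],None,fx=5,fy=5))
E
```

```text
t 2.7 pos [ 0.5843 -0.1659  0.2645] rot [1.7986e+02 4.0000e-02 8.2060e+01] F [-1.8 -0.8  6.3] open 0.0234
[0.33, 0.08, 0.45] -0.49
[-1.584e+01  1.224e+01  2.730e+00  8.034e+01 -2.000e-02  8.209e+01] [ 0.02  0.04  0.06 -0.09  0.03 -0.06]
```

View pics/b_s.png

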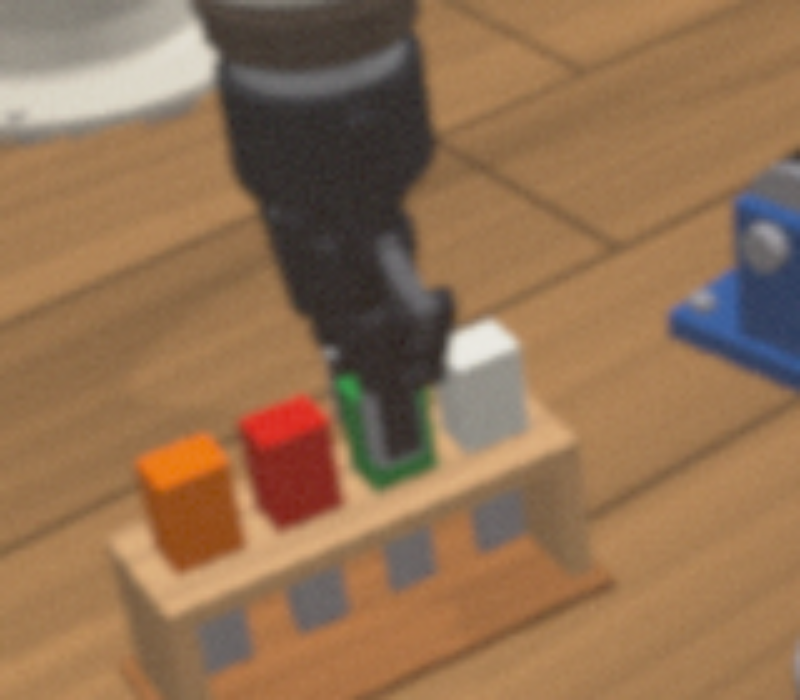

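```bash
cat > cmdpose.py <<'E'
import numpy as np
r=[]
for a,b in [(3.1,-1.4),(3.2,-1.2),(3.3,-1.0),(3.3,-.8),(3.4,-.5),(3.4,-.3),(3.4,-.1),(3.4,.2),(3.4,.4),(3.3,.7),(3.3,.9),(3.2,1.1),(3.1,1.3),(3.0,1.5)]: r.append((a,b,.4,-4))
r+=[(2.8,1.7,.6,-3.8),(2.6,1.9,.6,-3.8),(2.5,2.1,.5,-3.7),(.1,.05,2.3,0),(0,.05,2.3,0),(0,0,2.3,0)]
p=np.array([.14,-.532,.405]);w=14.771
for i,(a,b,c,t) in enumerate(r):
    k=np.radians(w); p=p+np.array([a*np.cos(k)+b*np.sin(k),a*np.sin(k)-b*np.cos(k),-c])/100; w-=t
    if i in(13,16,19): print(p.round(4),w)
E
python3 cmdpose.py
```

```text
[ 0.5066 -0.2278  0.349 ] 70.771
[ 0.5827 -0.1667  0.332 ] 82.071
[ 0.5838 -0.1658  0.263 ] 82.071
```

```bash
cat > fit2.py <<'E'
from fit import *
import fit as F
bs=[(edges(s,S(25,380),S(397,546),16,1,cv2.GaussianBlur(s,(0,0),.7)[:,:,0]),'y-'),(edges(s,S(397,546),S(668,313),16,1,cv2.GaussianBlur(s,(0,0),.7)[:,:,0]),'x+')]
rim=[]
def loc(W,x,y,yaw):
    W=W-np.array([x,y,0]); a=np.radians(yaw); return np.c_[W[:,0]*np.cos(a)+W[:,1]*np.sin(a),-W[:,0]*np.sin(a)+W[:,1]*np.cos(a)]
def rs(p,parts=False):
    x,y,yaw,bx=p; r=[axdist("scene",roll_s,p[:3])-.03]
    for P,l in bs:
        L=loc(np.array([ray("scene",u,.015) for u in P]),x,y,yaw)
        r.append(L[:,1]+.1 if l=='y-' else L[:,0]-bx-.095)
    if parts: return [(e.mean()*1e3,e.std()*1e3) for e in r]
    return np.concatenate(r)
for bx in(0,):
    g=least_squares(lambda q:rs([*q,bx]),f.x[:3],loss='soft_l1',f_scale=.001)
    print("scene bx",bx,g.x.round(4),np.round(rs([*g.x,bx],True),2))
h=least_squares(lambda q:res([*q,0]),f.x[:3],loss='soft_l1',f_scale=.001); print("top bx0",h.x.round(4)); 
F_roll_only_s=[least_squares(lambda q:axdist("scene",roll_s,[q[0],h.x[1],yy])-.03,[.58]).x for yy in(8,8.5)]; print(F_roll_only_s)
# plate lip edge measured in scene / top
lt=edges(t,T(136,236),T(386,180),14,1); ll=edges(s,S(302,236),S(465,122),14,1)
for yaw in(8.3,8.5):
  print("lip x (gap+7):", "top",loc(np.array([ray("top",u,.099) for u in lt]),*h.x[:2],yaw)[:,0].mean(),"scene",loc(np.array([ray("scene",u,.099) for u in ll]),*g.x[:2],yaw)[:,0].mean())
E
python3 fit2.py
```

```text
scene bx 0 [0.584  0.1558 8.5265] [[ 0.15  0.15]
 [-0.02  0.34]
 [ 0.11  0.38]]
top bx0 [0.5826 0.1561 8.5131]
[array([0.5836635]), array([0.58374831])]
lip x (gap+7): top 0.01959200680479 scene 0.012657634932185106
lip x (gap+7): top 0.019590622492379788 scene 0.01266352130215499
```

Request:
move_arm(commands=[{"claw":-1,"travel":[0,0,-2],"turn":0},{"claw":-1,"travel":[0,0,-3.5],"turn":0},{"claw":-1,"travel":[0,0,-3.5],"turn":0},{"claw":-1,"travel":[0,0,-3.5],"turn":0},{"claw":-1,"travel":[0,0,-1.5],"turn":0}])

```text
time: 3.22
ee_pos: [0.5837, -0.1656, 0.4083]
tcp_rot: [179.7, 0.0, 82.1]
wrist_force: [1.2, 0.2, 0.3]
opening: 0.0231
```

Request:
move_arm(commands=[{"claw":-1,"travel":[0,0,0],"turn":0},{"claw":-1,"travel":[0,0,0],"turn":0}])

```text
time: 3.38
ee_pos: [0.5842, -0.1657, 0.4036]
tcp_rot: [179.9, 0.0, 82.1]
wrist_force: [-0.8, -0.2, -1.5]
opening: 0.0233
```

```bash
python3 plan.py .5888 .153 .40 98.52
```

```text
t 3.38 pos [ 0.5842 -0.1657  0.4036] rot [1.7989e+02 2.0000e-02 8.2070e+01] F [-0.8 -0.2 -1.5] open 0.0233
[3.51, -0.44, 0.04] -1.83
[3.53, -0.33, 0.04] -1.83
[3.54, -0.21, 0.04] -1.83
[3.54, -0.1, 0.04] -1.83
[3.54, 0.01, 0.04] -1.83
[3.54, 0.13, 0.04] -1.83
[3.53, 0.24, 0.04] -1.83
[3.52, 0.35, 0.04] -1.83
[3.51, 0.46, 0.04] -1.83
```

Request:
move_arm(commands=[{"claw":-1,"travel":[3.5,-0.4,0],"turn":-1.8},{"claw":-1,"travel":[3.5,-0.3,0],"turn":-1.8},{"claw":-1,"travel":[3.5,-0.2,0],"turn":-1.8},{"claw":-1,"travel":[3.5,-0.1,0],"turn":-1.8},{"claw":-1,"travel":[3.5,0,0],"turn":-1.8}])

```text
time: 3.8
ee_pos: [0.587, 0.0112, 0.4007]
tcp_rot: [-179.8, -0.0, 91.1]
wrist_force: [0.4, -0.2, -1.2]
opening: 0.0233
```

Request:
move_arm(commands=[{"claw":-1,"travel":[3.5,0.1,0],"turn":-1.8},{"claw":-1,"travel":[3.5,0.2,0],"turn":-1.8},{"claw":-1,"travel":[3.5,0.3,0],"turn":-1.8},{"claw":-1,"travel":[2.5,0.3,0],"turn":-1.8},{"claw":-1,"travel":[1,0.1,0],"turn":-0.2}])

```text
time: 4.22
ee_pos: [0.5874, 0.1533, 0.4004]
tcp_rot: [-179.8, -0.0, 98.7]
wrist_force: [0.1, -0.8, -1.0]
opening: 0.0236
```

Request:
move_arm(commands=[{"claw":-1,"travel":[0,0,0],"turn":0},{"claw":-1,"travel":[0,0,0],"turn":0}])

```text
time: 4.38
ee_pos: [0.5877, 0.1502, 0.4014]
tcp_rot: [-179.9, 0.0, 98.5]
wrist_force: [0.6, 0.6, -1.4]
opening: 0.0235
```

```bash
python3 plan.py .5888 .153 .36 98.52; python3 - <<'E'
from h import *
s=viewer.camera("scene"); cv2.imwrite("pics/c_s.png",cv2.resize(s[120:270,280:400],None,fx=5,fy=5,interpolation=cv2.INTER_CUBIC))
o=status.get_obs()
E
```

```text
t 4.38 pos [0.5877 0.1502 0.4014] rot [-1.7988e+02  3.0000e-02  9.8490e+01] F [ 0.6  0.6 -1.4] open 0.0235
[0.13, 0.08, 2.07] -0.02
[0.13, 0.08, 2.07] -0.02
```

View pics/c_s.png

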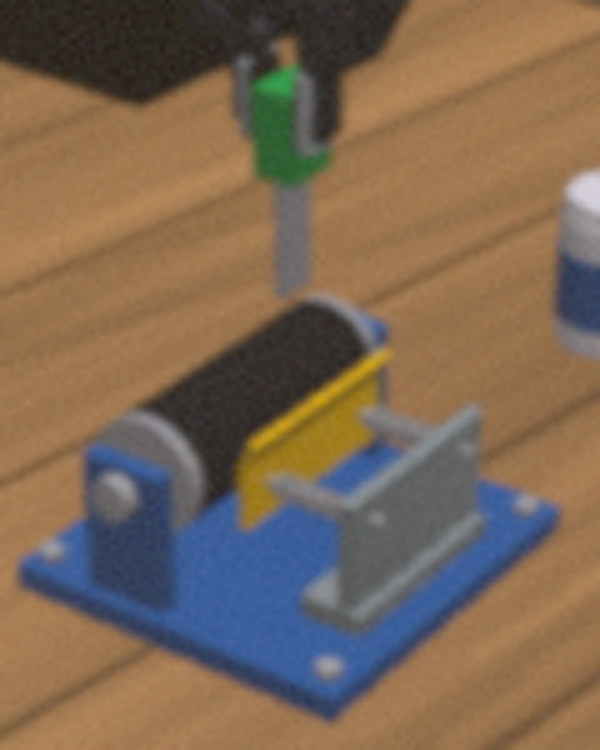

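```bash
cat > leaf.py <<'E'
from h import *
import sys
def leafproj(p,yaw,dy,tipd,th,n="scene"):
    # p TCP; nip-like frame yaw
    c=frame([0,dy,0],p[0],p[1],yaw)[0]; zt=p[2]-tipd
    L=[[sx*th/2,sy*.01,zt+h] for h in(0,.06) for sx in(-1,1) for sy in(-1,1)]+[[sx*.012,sy*.015,zt+h] for h in(.06,.104) for sx in(-1,1) for sy in(-1,1)]
    return proj(n,frame(L,c[0],c[1],yaw))
E
python3 - <<'E'
from leaf import *
im=cv2.imread("pics/c_s.png"); p=leafproj([.5877,.1502,.4014],8.5,.0036,.2495,.006)
for q in p: cv2.circle(im,tuple(((q-[280,120]+.5)*5-.5).round().astype(int).tolist()),2,(255,0,255),-1)
cv2.imwrite("pics/c_o.png",im[0:400])
E
```

```text
(no output)
```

View pics/c_o.png

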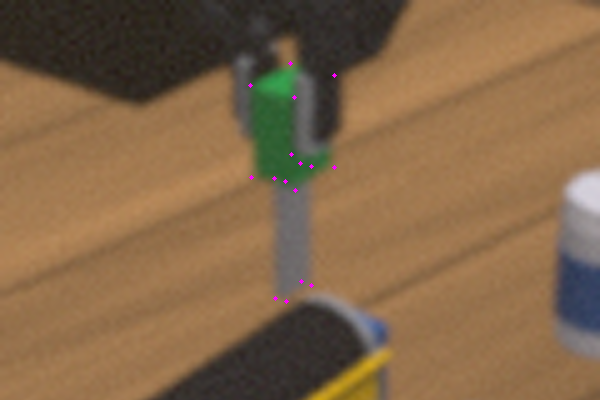

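Request:
move_arm(commands=[{"claw":-1,"travel":[0,0.15,1],"turn":0},{"claw":-1,"travel":[0,0,1.5],"turn":0},{"claw":-1,"travel":[0,0,1],"turn":0},{"claw":-1,"travel":[0,0,0],"turn":0},{"claw":-1,"travel":[0,0,0],"turn":0}])

```text
time: 4.85
ee_pos: [0.5892, 0.1495, 0.3669]
tcp_rot: [-179.9, 0.0, 98.4]
wrist_force: [0.4, 0.3, -0.3]
opening: 0.0236
```

Request:
move_arm(commands=[{"claw":-1,"travel":[0,0,0.5],"turn":0},{"claw":-1,"travel":[0,0,0.5],"turn":0},{"claw":-1,"travel":[0,0,0.5],"turn":0},{"claw":-1,"travel":[0,0,0],"turn":0}])

```text
time: 5.18
ee_pos: [0.5891, 0.1503, 0.3516]
tcp_rot: [-179.9, 0.0, 98.5]
wrist_force: [0.9, -0.1, -1.6]
opening: 0.0232
```

Request:
move_arm(commands=[{"claw":-1,"travel":[0,0,0.4],"turn":0},{"claw":-1,"travel":[0,0,0.4],"turn":0},{"claw":-1,"travel":[0,0,0.4],"turn":0},{"claw":-1,"travel":[0,0,0],"turn":0}])

```text
time: 5.52
ee_pos: [0.5891, 0.1504, 0.3396]
tcp_rot: [-179.9, 0.0, 98.5]
wrist_force: [-0.2, -0.5, -1.6]
opening: 0.0232
```

Request:
move_arm(commands=[{"claw":-1,"travel":[0,0,0.4],"turn":0},{"claw":-1,"travel":[0,0,0.4],"turn":0},{"claw":-1,"travel":[0,0,0.2],"turn":0},{"claw":-1,"travel":[0,0,0],"turn":0}])

```text
time: 5.85
ee_pos: [0.5891, 0.1503, 0.3299]
tcp_rot: [-179.9, 0.0, 98.5]
wrist_force: [0.0, 0.0, -1.7]
opening: 0.0238
```

Request:
move_arm(commands=[{"claw":-1,"travel":[0,0,0.4],"turn":0},{"claw":-1,"travel":[0,0,0.4],"turn":0},{"claw":-1,"travel":[0,0,0.2],"turn":0},{"claw":-1,"travel":[0,0,0],"turn":0}])

```text
time: 6.18
ee_pos: [0.5891, 0.1503, 0.3199]
tcp_rot: [-179.9, 0.0, 98.5]
wrist_force: [-1.0, 0.1, -1.0]
opening: 0.0233
```

Request:
move_arm(commands=[{"claw":-1,"travel":[0,0,0.4],"turn":0},{"claw":-1,"travel":[0,0,0.4],"turn":0},{"claw":-1,"travel":[0,0,0.2],"turn":0},{"claw":-1,"travel":[0,0,0],"turn":0}])

```text
time: 6.52
ee_pos: [0.5891, 0.1503, 0.3099]
tcp_rot: [-179.9, 0.0, 98.5]
wrist_force: [0.0, 0.1, -0.7]
opening: 0.0234
```

Request:
move_arm(commands=[{"claw":-1,"travel":[0,-0.1,0],"turn":0},{"claw":-1,"travel":[0,0,0],"turn":0},{"claw":-1,"travel":[0,0,0],"turn":0}])

```text
time: 6.77
ee_pos: [0.5882, 0.1502, 0.3109]
tcp_rot: [180.0, -0.0, 98.5]
wrist_force: [0.2, -0.1, -1.0]
opening: 0.023
```

Request:
move_arm(commands=[{"claw":-1,"travel":[0,-0.1,0],"turn":0},{"claw":-1,"travel":[0,0,0],"turn":0},{"claw":-1,"travel":[0,0,0],"turn":0}])

```text
time: 7.02
ee_pos: [0.5872, 0.15, 0.3109]
tcp_rot: [180.0, -0.0, 98.5]
wrist_force: [0.4, 0.1, -0.8]
opening: 0.0234
```

Request:
move_arm(commands=[{"claw":-1,"travel":[0,-0.05,0],"turn":0},{"claw":-1,"travel":[0,0,0],"turn":0},{"claw":-1,"travel":[0,0,0],"turn":0}])

```text
time: 7.27
ee_pos: [0.5868, 0.15, 0.3107]
tcp_rot: [180.0, 0.0, 98.5]
wrist_force: [0.3, 0.8, -1.8]
opening: 0.0236
```

Request:
move_arm(commands=[{"claw":-1,"travel":[0,-0.05,0],"turn":0},{"claw":-1,"travel":[0,0,0],"turn":0},{"claw":-1,"travel":[0,0,0],"turn":0}])

```text
time: 7.52
ee_pos: [0.5863, 0.1499, 0.3107]
tcp_rot: [180.0, 0.0, 98.5]
wrist_force: [1.1, 0.6, -2.2]
opening: 0.0233
```

Request:
move_arm(commands=[{"claw":-1,"travel":[0,-0.05,0],"turn":0},{"claw":-1,"travel":[0,0,0],"turn":0},{"claw":-1,"travel":[0,0,0],"turn":0}])

```text
time: 7.77
ee_pos: [0.586, 0.1499, 0.3108]
tcp_rot: [179.9, -0.0, 98.5]
wrist_force: [3.8, 0.4, -2.8]
opening: 0.0231
```

Request:
move_arm(commands=[{"claw":-1,"travel":[0,0.2,0],"turn":0},{"claw":-1,"travel":[0,0.2,0],"turn":0},{"claw":-1,"travel":[0,0,0],"turn":0},{"claw":-1,"travel":[0,0,0],"turn":0}])

```text
time: 8.1
ee_pos: [0.5897, 0.1505, 0.3106]
tcp_rot: [-180.0, -0.0, 98.5]
wrist_force: [-0.3, -0.0, -1.9]
opening: 0.023
```

Request:
move_arm(commands=[{"claw":-1,"travel":[0,0.05,0],"turn":0},{"claw":-1,"travel":[0,0,0],"turn":0},{"claw":-1,"travel":[0,0,0],"turn":0}])

```text
time: 8.35
ee_pos: [0.5902, 0.1505, 0.3107]
tcp_rot: [-180.0, 0.0, 98.5]
wrist_force: [-1.0, -0.1, -1.8]
opening: 0.0234
```

Request:
move_arm(commands=[{"claw":-1,"travel":[0,0.05,0],"turn":0},{"claw":-1,"travel":[0,0,0],"turn":0},{"claw":-1,"travel":[0,0,0],"turn":0}])

```text
time: 8.6
ee_pos: [0.5905, 0.1505, 0.3107]
tcp_rot: [-180.0, -0.0, 98.5]
wrist_force: [-3.1, -0.2, -0.5]
opening: 0.0232
```

Request:
move_arm(commands=[{"claw":-1,"travel":[0,-0.2,0],"turn":0},{"claw":-1,"travel":[0,0,-1],"turn":0},{"claw":-1,"travel":[0,0,-2.5],"turn":0},{"claw":-1,"travel":[0,0,-3.2],"turn":0},{"claw":-1,"travel":[0,0,-2.5],"turn":0}])

```text
time: 9.02
ee_pos: [0.5885, 0.1502, 0.4055]
tcp_rot: [179.9, -0.0, 98.5]
wrist_force: [0.2, 1.1, -0.9]
opening: 0.0235
```

Request:
move_arm(commands=[{"claw":-1,"travel":[0,0,0],"turn":0},{"claw":-1,"travel":[0,0,0],"turn":0}])

```text
time: 9.18
ee_pos: [0.5889, 0.1503, 0.405]
tcp_rot: [179.8, -0.0, 98.5]
wrist_force: [0.9, 0.6, -2.5]
opening: 0.0232
```

```bash
python3 plan.py .5838 -.1658 .403 82.07
```

```text
t 9.18 pos [0.5889 0.1503 0.405 ] rot [ 1.7976e+02 -2.0000e-02  9.8470e+01] F [ 0.9  0.6 -2.5] open 0.0232
[-3.47, -0.57, 0.02] 1.82
[-3.48, -0.46, 0.02] 1.82
[-3.5, -0.35, 0.02] 1.82
[-3.5, -0.24, 0.02] 1.82
[-3.51, -0.13, 0.02] 1.82
[-3.51, -0.02, 0.02] 1.82
[-3.51, 0.09, 0.02] 1.82
[-3.51, 0.21, 0.02] 1.82
[-3.5, 0.32, 0.02] 1.82
```

Request:
move_arm(commands=[{"claw":-1,"travel":[-3.5,-0.6,0],"turn":1.8},{"claw":-1,"travel":[-3.5,-0.5,0],"turn":1.8},{"claw":-1,"travel":[-3.5,-0.3,0],"turn":1.8},{"claw":-1,"travel":[-3.5,-0.2,0],"turn":1.8},{"claw":-1,"travel":[-3.5,-0.1,0],"turn":1.8}])

```text
time: 9.6
ee_pos: [0.5864, -0.0273, 0.4015]
tcp_rot: [-179.9, 0.0, 89.4]
wrist_force: [1.4, 0.1, -1.6]
opening: 0.0232
```

Request:
move_arm(commands=[{"claw":-1,"travel":[-3.5,0,0],"turn":1.8},{"claw":-1,"travel":[-3.5,0.1,0],"turn":1.8},{"claw":-1,"travel":[-3.5,0.2,0],"turn":1.8},{"claw":-1,"travel":[-2.5,0.2,0],"turn":2.0},{"claw":-1,"travel":[-1,0.1,0],"turn":0}])

```text
time: 10.02
ee_pos: [0.584, -0.1691, 0.4011]
tcp_rot: [-179.9, 0.0, 81.8]
wrist_force: [0.2, -0.5, -1.2]
opening: 0.0236
```

Request:
move_arm(commands=[{"claw":-1,"travel":[0,0,0],"turn":0},{"claw":-1,"travel":[0,0,0],"turn":0},{"claw":-1,"travel":[0,0,0],"turn":0}])

```text
time: 10.27
ee_pos: [0.5845, -0.165, 0.4023]
tcp_rot: [-180.0, -0.0, 82.1]
wrist_force: [-0.3, 0.7, -0.3]
opening: 0.0232
```

```bash
python3 plan.py .5842 -.1658 .403 82.07
```

```text
t 10.27 pos [ 0.5845 -0.165   0.4023] rot [-1.7996e+02 -3.0000e-02  8.2140e+01] F [-0.3  0.7 -0.3] open 0.0232
[-0.09, -0.02, -0.07] 0.07
```

Request:
move_arm(commands=[{"claw":-1,"travel":[-0.1,0,2],"turn":0},{"claw":-1,"travel":[0,0,3],"turn":0},{"claw":-1,"travel":[0,0,1.7],"turn":0},{"claw":-1,"travel":[0,0,0],"turn":0},{"claw":-1,"travel":[0,0,0.8],"turn":0}])

```text
time: 10.68
ee_pos: [0.5844, -0.1657, 0.3287]
tcp_rot: [180.0, 0.0, 82.2]
wrist_force: [0.5, 0.2, 0.2]
opening: 0.0233
```

Request:
move_arm(commands=[{"claw":-1,"travel":[0,0,0.8],"turn":0},{"claw":-1,"travel":[0,0,0.8],"turn":0},{"claw":-1,"travel":[0,0,0.8],"turn":0},{"claw":-1,"travel":[0,0,0.8],"turn":0},{"claw":-1,"travel":[0,0,0],"turn":0}])

```text
time: 11.1
ee_pos: [0.5841, -0.1669, 0.2938]
tcp_rot: [-179.9, -0.0, 82.1]
wrist_force: [-1.0, -0.4, -1.4]
opening: 0.0234
```

Request:
move_arm(commands=[{"claw":-1,"travel":[0.1,0,0.8],"turn":0},{"claw":-1,"travel":[0,0,0.8],"turn":0},{"claw":-1,"travel":[0,0,0.8],"turn":0},{"claw":-1,"travel":[0,0,0.2],"turn":0},{"claw":-1,"travel":[0,0,0],"turn":0}])

```text
time: 11.52
ee_pos: [0.5842, -0.1659, 0.2686]
tcp_rot: [-179.9, -0.0, 82.1]
wrist_force: [0.4, -0.0, -1.5]
opening: 0.0234
```

Request:
move_arm(commands=[{"claw":-1,"travel":[0,0,0.1],"turn":0},{"claw":-1,"travel":[0,0,0],"turn":0}])

```text
time: 11.68
ee_pos: [0.5845, -0.166, 0.2689]
tcp_rot: [180.0, 0.0, 82.1]
wrist_force: [0.2, -0.3, -1.0]
opening: 0.0231
```

Request:
move_arm(commands=[{"claw":-1,"travel":[0,0,0.2],"turn":0},{"claw":-1,"travel":[0,0,0.1],"turn":0},{"claw":-1,"travel":[0,0,0],"turn":0}])

```text
time: 11.93
ee_pos: [0.5844, -0.1659, 0.2656]
tcp_rot: [-180.0, 0.0, 82.1]
wrist_force: [0.2, 0.5, -0.4]
opening: 0.0234
```

Request:
move_arm(commands=[{"claw":0.3,"travel":[0,0,0],"turn":0},{"claw":0.3,"travel":[0,0,0],"turn":0},{"claw":0.3,"travel":[0,0,0],"turn":0},{"claw":0.3,"travel":[0,0,0],"turn":0}])

```text
time: 12.27
ee_pos: [0.5845, -0.166, 0.2659]
tcp_rot: [180.0, 0.0, 82.1]
wrist_force: [0.4, 0.4, 0.5]
opening: 0.0556
```

Request:
move_arm(commands=[{"claw":0.3,"travel":[0,0,-2.5],"turn":0},{"claw":0.6,"travel":[0,0,-3.5],"turn":0},{"claw":1,"travel":[2.5,0.1,0],"turn":0},{"claw":1,"travel":[2.0,0,0],"turn":0},{"claw":1,"travel":[0,0,0],"turn":0}])

```text
time: 12.68
ee_pos: [0.5921, -0.1191, 0.3266]
tcp_rot: [179.9, -0.0, 82.2]
wrist_force: [0.3, 0.1, -0.0]
opening: 0.0853
```

Request:
move_arm(commands=[{"claw":1,"travel":[0,0,0],"turn":0},{"claw":1,"travel":[0,0,0],"turn":0}])

```text
time: 12.85
ee_pos: [0.5916, -0.1217, 0.3255]
tcp_rot: [-180.0, 0.0, 82.1]
wrist_force: [0.5, -0.6, 0.8]
opening: 0.0855
```

```bash
python3 plan.py .5918 -.1215 .263 82.5; python3 - <<'E'
from h import *
s=viewer.camera("scene"); cv2.imwrite("pics/d_s.png",cv2.resize(s[170:310,150:310],None,fx=5,fy=5))
E
```

```text
t 12.85 pos [ 0.5916 -0.1217  0.3255] rot [-1.7998e+02  1.0000e-02  8.2090e+01] F [ 0.5 -0.6  0.8] open 0.0855
[0.01, 0.01, 3.13] -0.2
[0.01, 0.01, 3.13] -0.2
```

View pics/d_s.png

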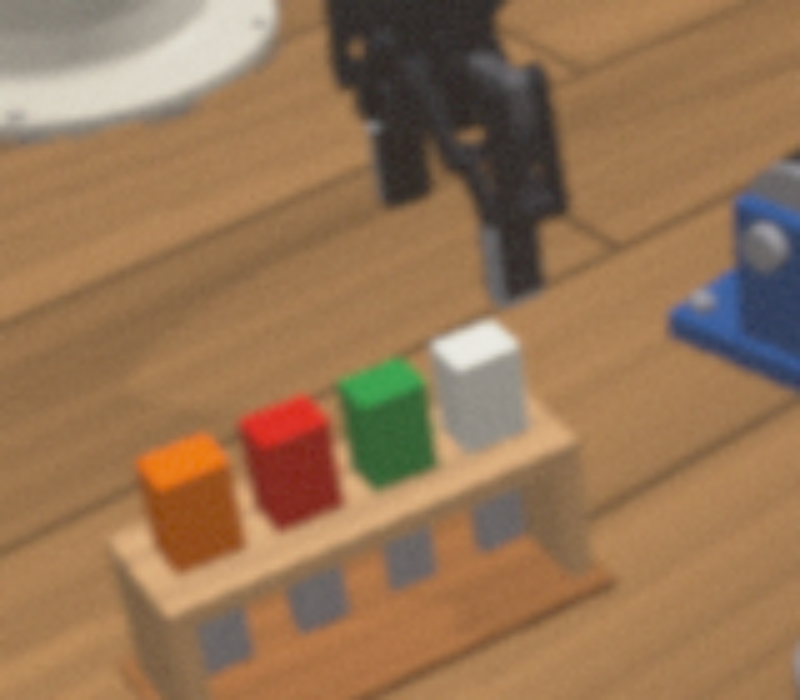

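Request:
move_arm(commands=[{"claw":1,"travel":[0,0,2],"turn":0},{"claw":1,"travel":[0,0,2.2],"turn":0},{"claw":1,"travel":[0,0,2],"turn":0},{"claw":0,"travel":[0,0,0],"turn":0},{"claw":-1,"travel":[0,0,0],"turn":0}])

```text
time: 13.32
ee_pos: [0.5912, -0.1221, 0.2629]
tcp_rot: [-179.9, -0.0, 82.0]
wrist_force: [0.1, 0.2, 0.9]
opening: 0.0636
```

Request:
move_arm(commands=[{"claw":-1,"travel":[0,0,0],"turn":0},{"claw":-1,"travel":[0,0,0],"turn":0},{"claw":-1,"travel":[0,0,0],"turn":0},{"claw":-1,"travel":[0,0,0],"turn":0}])

```text
time: 13.65
ee_pos: [0.5919, -0.1216, 0.2652]
tcp_rot: [179.9, 0.0, 82.1]
wrist_force: [-1.5, -1.3, 5.4]
opening: 0.0231
```

Request:
move_arm(commands=[{"claw":-1,"travel":[0,0,-2],"turn":0},{"claw":-1,"travel":[0,0,-3.5],"turn":0},{"claw":-1,"travel":[0,0,-3.5],"turn":0},{"claw":-1,"travel":[0,0,-3.5],"turn":0},{"claw":-1,"travel":[0,0,-1.5],"turn":0}])

```text
time: 14.07
ee_pos: [0.5914, -0.1214, 0.4092]
tcp_rot: [179.7, 0.0, 82.1]
wrist_force: [0.8, -1.3, -0.8]
opening: 0.0236
```

Request:
move_arm(commands=[{"claw":-1,"travel":[0,0,0],"turn":0},{"claw":-1,"travel":[0,0,0],"turn":0}])

```text
time: 14.23
ee_pos: [0.5918, -0.1215, 0.4045]
tcp_rot: [179.9, 0.0, 82.1]
wrist_force: [-0.3, -0.2, -2.0]
opening: 0.0233
```

```bash
python3 plan.py .5883 .1503 .403 98.5
```

```text
t 14.23 pos [ 0.5918 -0.1215  0.4045] rot [1.7989e+02 1.0000e-02 8.2070e+01] F [-0.3 -0.2 -2. ] open 0.0233
[3.36, -0.51, 0.02] -2.05
[3.38, -0.39, 0.02] -2.05
[3.39, -0.27, 0.02] -2.05
[3.39, -0.15, 0.02] -2.05
[3.4, -0.03, 0.02] -2.05
[3.4, 0.1, 0.02] -2.05
[3.39, 0.22, 0.02] -2.05
[3.38, 0.34, 0.02] -2.05
```

Request:
move_arm(commands=[{"claw":-1,"travel":[3.4,-0.5,0],"turn":-2.1},{"claw":-1,"travel":[3.4,-0.4,0],"turn":-2.1},{"claw":-1,"travel":[3.4,-0.3,0],"turn":-2.1},{"claw":-1,"travel":[3.4,-0.2,0],"turn":-2.1},{"claw":-1,"travel":[3.4,0,0],"turn":-2.0}])

```text
time: 14.65
ee_pos: [0.5883, 0.0507, 0.4017]
tcp_rot: [-179.8, 0.0, 92.6]
wrist_force: [0.4, 0.1, -0.4]
opening: 0.0234
```

Request:
move_arm(commands=[{"claw":-1,"travel":[3.4,0.1,0],"turn":-2.0},{"claw":-1,"travel":[3.3,0.2,0],"turn":-2.0},{"claw":-1,"travel":[2.3,0.3,0],"turn":-2.0},{"claw":-1,"travel":[1.0,0.1,0],"turn":0},{"claw":-1,"travel":[0,0,0],"turn":0}])

```text
time: 15.07
ee_pos: [0.5874, 0.1516, 0.4017]
tcp_rot: [-179.8, 0.0, 98.6]
wrist_force: [-0.2, -0.8, -0.3]
opening: 0.0232
```

Request:
move_arm(commands=[{"claw":-1,"travel":[0,0,0],"turn":0},{"claw":-1,"travel":[0,0,0],"turn":0}])

```text
time: 15.23
ee_pos: [0.5877, 0.1486, 0.4029]
tcp_rot: [-179.9, 0.0, 98.4]
wrist_force: [-0.2, 0.2, -0.6]
opening: 0.0237
```

```bash
python3 plan.py .5883 .1503 .403 98.5
```

```text
t 15.23 pos [0.5877 0.1486 0.4029] rot [-1.7993e+02  3.0000e-02  9.8400e+01] F [-0.2  0.2 -0.6] open 0.0237
[0.15, 0.09, -0.01] -0.1
```

Request:
move_arm(commands=[{"claw":-1,"travel":[0.15,0.08,1.5],"turn":-0.1},{"claw":-1,"travel":[0,0,2],"turn":0},{"claw":-1,"travel":[0,0,1.5],"turn":0},{"claw":-1,"travel":[0,0,0],"turn":0},{"claw":-1,"travel":[0,0,0],"turn":0}])

```text
time: 15.65
ee_pos: [0.5881, 0.1499, 0.3533]
tcp_rot: [-179.9, 0.0, 98.5]
wrist_force: [0.3, -0.2, -0.4]
opening: 0.0233
```

Request:
move_arm(commands=[{"claw":-1,"travel":[0,0,0.4],"turn":0},{"claw":-1,"travel":[0,0,0.4],"turn":0},{"claw":-1,"travel":[0,0,0.4],"turn":0},{"claw":-1,"travel":[0,0,0],"turn":0}])

```text
time: 15.98
ee_pos: [0.5882, 0.1511, 0.3412]
tcp_rot: [-180.0, 0.0, 98.6]
wrist_force: [-0.3, -0.1, -1.8]
opening: 0.0232
```

Request:
move_arm(commands=[{"claw":-1,"travel":[0,0,0.3],"turn":0},{"claw":-1,"travel":[0,0,0.3],"turn":0},{"claw":-1,"travel":[0,0,0.3],"turn":0},{"claw":-1,"travel":[0,0,0],"turn":0}])

```text
time: 16.32
ee_pos: [0.5881, 0.1512, 0.3319]
tcp_rot: [-179.9, 0.0, 98.6]
wrist_force: [0.8, -0.1, -0.8]
opening: 0.0233
```

Request:
move_arm(commands=[{"claw":-1,"travel":[0,0,0.3],"turn":0},{"claw":-1,"travel":[0,0,0.3],"turn":0},{"claw":-1,"travel":[0,0,0],"turn":0}])

```text
time: 16.57
ee_pos: [0.5881, 0.1511, 0.326]
tcp_rot: [-180.0, 0.0, 98.6]
wrist_force: [1.1, -0.1, -1.2]
opening: 0.0232
```

Request:
move_arm(commands=[{"claw":-1,"travel":[0,0,0.3],"turn":0},{"claw":-1,"travel":[0,0,0.3],"turn":0},{"claw":-1,"travel":[0,0,0],"turn":0}])

```text
time: 16.82
ee_pos: [0.5883, 0.1511, 0.3201]
tcp_rot: [-180.0, 0.0, 98.6]
wrist_force: [2.0, 0.5, -2.2]
opening: 0.0234
```

Request:
move_arm(commands=[{"claw":-1,"travel":[0,0,0.3],"turn":0},{"claw":-1,"travel":[0,0,0.3],"turn":0},{"claw":-1,"travel":[0,0,0.3],"turn":0},{"claw":-1,"travel":[0,0,0],"turn":0}])

```text
time: 17.15
ee_pos: [0.5882, 0.1512, 0.311]
tcp_rot: [-180.0, 0.0, 98.6]
wrist_force: [2.3, 0.2, -3.0]
opening: 0.0236
```

Request:
move_arm(commands=[{"claw":-1,"travel":[0,0.05,0],"turn":0},{"claw":-1,"travel":[0,0,0],"turn":0},{"claw":-1,"travel":[0,0,0],"turn":0}])

```text
time: 17.4
ee_pos: [0.5886, 0.1512, 0.3117]
tcp_rot: [-180.0, 0.0, 98.6]
wrist_force: [0.1, 0.1, -0.9]
opening: 0.0234
```

Request:
move_arm(commands=[{"claw":-1,"travel":[0,0.03,0],"turn":0},{"claw":-1,"travel":[0,0,0],"turn":0},{"claw":-1,"travel":[0,0,0],"turn":0}])

```text
time: 17.65
ee_pos: [0.589, 0.1513, 0.3117]
tcp_rot: [180.0, -0.0, 98.6]
wrist_force: [0.8, 0.1, -1.9]
opening: 0.0233
```

Request:
move_arm(commands=[{"claw":-1,"travel":[0,0.03,0],"turn":0},{"claw":-1,"travel":[0,0,0],"turn":0},{"claw":-1,"travel":[0,0,0],"turn":0}])

```text
time: 17.9
ee_pos: [0.5892, 0.1513, 0.3117]
tcp_rot: [-180.0, 0.0, 98.6]
wrist_force: [-1.4, -0.7, 0.3]
opening: 0.0235
```

Request:
move_arm(commands=[{"claw":-1,"travel":[0,-0.03,0.15],"turn":0},{"claw":-1,"travel":[0,0,0],"turn":0},{"claw":-1,"travel":[0,0,0],"turn":0}])

```text
time: 18.15
ee_pos: [0.589, 0.1513, 0.31]
tcp_rot: [180.0, 0.0, 98.6]
wrist_force: [-0.6, -0.3, -0.7]
opening: 0.0231
```

Request:
move_arm(commands=[{"claw":-1,"travel":[0,0,0.1],"turn":0},{"claw":-1,"travel":[0,0,0.1],"turn":0}])

```text
time: 18.32
ee_pos: [0.589, 0.1513, 0.3081]
tcp_rot: [180.0, -0.0, 98.6]
wrist_force: [-0.4, -0.8, -1.2]
opening: 0.023
```

Request:
move_arm(commands=[{"claw":-1,"travel":[0,0,-0.2],"turn":0},{"claw":-1,"travel":[0,0,-0.2],"turn":0}])

```text
time: 18.48
ee_pos: [0.589, 0.1513, 0.3121]
tcp_rot: [-180.0, 0.0, 98.6]
wrist_force: [-0.6, 0.1, -1.1]
opening: 0.0234
```

Request:
move_arm(commands=[{"claw":-1,"travel":[0,0,-1.5],"turn":0},{"claw":-1,"travel":[0,0,-3],"turn":0},{"claw":-1,"travel":[0,0,-3],"turn":0},{"claw":-1,"travel":[0,0,-1.6],"turn":0},{"claw":-1,"travel":[0,0,0],"turn":0}])

```text
time: 18.9
ee_pos: [0.589, 0.1513, 0.408]
tcp_rot: [179.6, -0.0, 98.6]
wrist_force: [1.0, -0.1, -0.9]
opening: 0.0233
```

Request:
move_arm(commands=[{"claw":-1,"travel":[0,0,0],"turn":0}])

```text
time: 18.98
ee_pos: [0.5892, 0.1513, 0.4041]
tcp_rot: [179.9, -0.0, 98.6]
wrist_force: [-0.1, -0.3, -3.1]
opening: 0.0237
```

```bash
python3 plan.py .5919 -.1216 .403 82.07
```

```text
t 18.98 pos [0.5892 0.1513 0.4041] rot [ 1.7988e+02 -1.0000e-02  9.8570e+01] F [-0.1 -0.3 -3.1] open 0.0237
[-3.38, -0.47, 0.01] 2.06
[-3.39, -0.35, 0.01] 2.06
[-3.4, -0.23, 0.01] 2.06
[-3.41, -0.11, 0.01] 2.06
[-3.41, 0.02, 0.01] 2.06
[-3.41, 0.14, 0.01] 2.06
[-3.4, 0.26, 0.01] 2.06
[-3.39, 0.38, 0.01] 2.06
```

Request:
move_arm(commands=[{"claw":-1,"travel":[-3.4,-0.5,0],"turn":2.1},{"claw":-1,"travel":[-3.4,-0.3,0],"turn":2.1},{"claw":-1,"travel":[-3.4,-0.2,0],"turn":2.1},{"claw":-1,"travel":[-3.4,-0.1,0],"turn":2.1},{"claw":-1,"travel":[-3.4,0,0],"turn":2.1}])

```text
time: 19.4
ee_pos: [0.5907, -0.0208, 0.4014]
tcp_rot: [-179.9, 0.0, 88.0]
wrist_force: [0.5, 0.3, -0.4]
opening: 0.0235
```

Request:
move_arm(commands=[{"claw":-1,"travel":[-3.4,0.1,0],"turn":2.0},{"claw":-1,"travel":[-3.4,0.3,0],"turn":2.0},{"claw":-1,"travel":[-2.4,0.3,0],"turn":2.0},{"claw":-1,"travel":[-1.0,0.1,0],"turn":0},{"claw":-1,"travel":[0,0,0],"turn":0}])

```text
time: 19.82
ee_pos: [0.5914, -0.1237, 0.4014]
tcp_rot: [-179.9, 0.0, 81.9]
wrist_force: [-0.3, -0.4, -1.5]
opening: 0.0231
```

Request:
move_arm(commands=[{"claw":-1,"travel":[0,0,0],"turn":0},{"claw":-1,"travel":[0,0,0],"turn":0},{"claw":-1,"travel":[0,0,0],"turn":0}])

```text
time: 20.07
ee_pos: [0.5917, -0.1204, 0.4029]
tcp_rot: [-180.0, -0.0, 82.2]
wrist_force: [1.2, 0.2, -1.5]
opening: 0.0236
```

```bash
python3 plan.py .5919 -.1216 .403 82.07
```

```text
t 20.07 pos [ 0.5917 -0.1204  0.4029] rot [-1.7998e+02 -1.0000e-02  8.2180e+01] F [ 1.2  0.2 -1.5] open 0.0236
[-0.12, 0.03, -0.01] 0.11
```

Request:
move_arm(commands=[{"claw":-1,"travel":[-0.1,0,2],"turn":0.1},{"claw":-1,"travel":[0,0,3],"turn":0},{"claw":-1,"travel":[0,0,1.7],"turn":0},{"claw":-1,"travel":[0,0,0],"turn":0},{"claw":-1,"travel":[0,0,0.8],"turn":0}])

```text
time: 20.48
ee_pos: [0.5915, -0.1217, 0.3292]
tcp_rot: [179.9, 0.0, 82.1]
wrist_force: [-0.3, -0.5, 0.5]
opening: 0.0231
```

Request:
move_arm(commands=[{"claw":-1,"travel":[0,0,0.8],"turn":0},{"claw":-1,"travel":[0,0,0.8],"turn":0},{"claw":-1,"travel":[0,0,0.8],"turn":0},{"claw":-1,"travel":[0,0,0.8],"turn":0},{"claw":-1,"travel":[0,0,0],"turn":0}])

```text
time: 20.9
ee_pos: [0.5912, -0.1226, 0.2943]
tcp_rot: [-179.9, -0.0, 82.0]
wrist_force: [-1.4, 0.4, -1.4]
opening: 0.0236
```

Request:
move_arm(commands=[{"claw":-1,"travel":[0,0,0.8],"turn":0},{"claw":-1,"travel":[0,0,0.8],"turn":0},{"claw":-1,"travel":[0,0,0.8],"turn":0},{"claw":-1,"travel":[0,0,0.3],"turn":0},{"claw":-1,"travel":[0,0,0],"turn":0}])

```text
time: 21.32
ee_pos: [0.5912, -0.1226, 0.2679]
tcp_rot: [-179.9, -0.0, 82.0]
wrist_force: [0.0, 0.1, -0.2]
opening: 0.0233
```

Request:
move_arm(commands=[{"claw":-1,"travel":[0.1,0.05,0.2],"turn":0},{"claw":-1,"travel":[0,0,0],"turn":0},{"claw":-1,"travel":[0,0,0],"turn":0}])

```text
time: 21.57
ee_pos: [0.5922, -0.1217, 0.2675]
tcp_rot: [180.0, 0.0, 82.0]
wrist_force: [0.3, 0.2, -1.7]
opening: 0.0234
```

Request:
move_arm(commands=[{"claw":0.3,"travel":[0,0,0],"turn":0},{"claw":0.3,"travel":[0,0,0],"turn":0},{"claw":0.3,"travel":[0,0,0],"turn":0},{"claw":0.3,"travel":[0,0,0],"turn":0}])

```text
time: 21.9
ee_pos: [0.5922, -0.1217, 0.2675]
tcp_rot: [180.0, 0.0, 82.0]
wrist_force: [-0.4, -0.0, 0.0]
opening: 0.0555
```

Request:
move_arm(commands=[{"claw":0.3,"travel":[0,0,-2.5],"turn":0},{"claw":0.6,"travel":[0,0,-3.5],"turn":0},{"claw":1,"travel":[0,0,0],"turn":0},{"claw":1,"travel":[0,0,0],"turn":0}])

```text
time: 22.23
ee_pos: [0.5925, -0.1218, 0.3297]
tcp_rot: [179.7, 0.0, 82.0]
wrist_force: [0.3, -0.4, -0.9]
opening: 0.0854
```

```bash
python3 plan.py .5757 -.2456 .3255 82.5
```

```text
t 22.23 pos [ 0.5925 -0.1218  0.3297] rot [1.7975e+02 2.0000e-02 8.1970e+01] F [ 0.3 -0.4 -0.9] open 0.0854
[-3.12, 0.02, 0.11] -0.13
[-3.12, 0.01, 0.11] -0.13
[-3.12, 0.0, 0.11] -0.13
[-3.12, -0.01, 0.11] -0.13
```

Request:
move_arm(commands=[{"claw":1,"travel":[-3.1,0,0],"turn":0},{"claw":1,"travel":[-3.1,0,0],"turn":0},{"claw":1,"travel":[-3.3,0,0],"turn":-0.2},{"claw":1,"travel":[-3.0,0,0],"turn":-0.2},{"claw":1,"travel":[0,0,0],"turn":0}])

```text
time: 22.65
ee_pos: [0.5737, -0.2497, 0.3257]
tcp_rot: [-179.9, 0.1, 82.2]
wrist_force: [0.8, -0.7, 0.8]
opening: 0.0856
```

Request:
move_arm(commands=[{"claw":1,"travel":[0,0,0],"turn":0},{"claw":1,"travel":[0,0,0],"turn":0}])

```text
time: 22.82
ee_pos: [0.5747, -0.2454, 0.3263]
tcp_rot: [-179.9, -0.0, 82.3]
wrist_force: [0.9, 1.1, -0.3]
opening: 0.0857
```

```bash
python3 plan.py .5757 -.2456 .2635 82.5; python3 - <<'E'
from h import *
s=viewer.camera("scene"); cv2.imwrite("pics/e_s.png",cv2.resize(s[170:310,150:310],None,fx=5,fy=5))
E
```

```text
t 22.82 pos [ 0.5747 -0.2454  0.3263] rot [-1.7993e+02 -3.0000e-02  8.2340e+01] F [ 0.9  1.1 -0.3] open 0.0857
[-0.0, 0.05, 3.14] -0.08
[-0.0, 0.05, 3.14] -0.08
```

View pics/e_s.png

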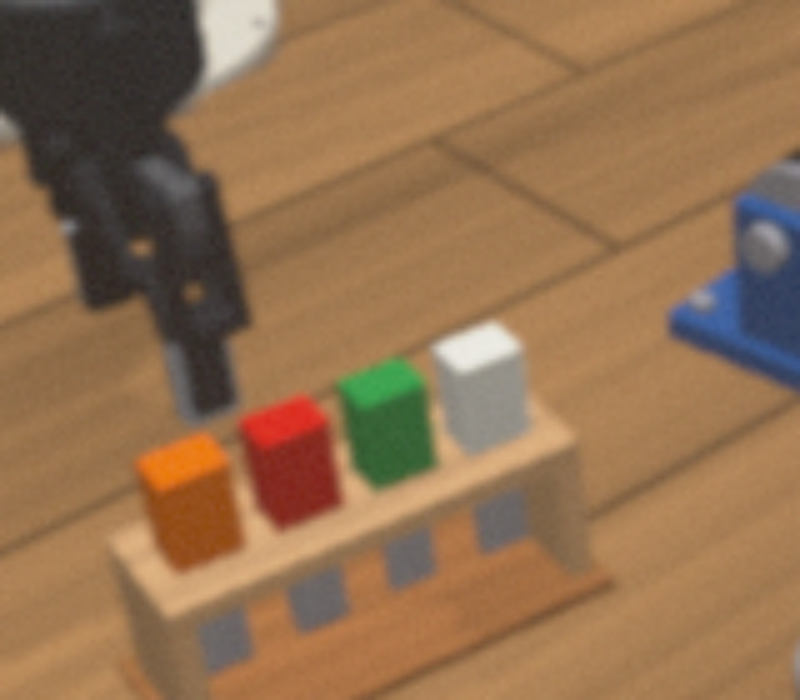

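White and green are seated upright. Now the orange.

Request:
move_arm(commands=[{"claw":1,"travel":[0,0.05,2],"turn":0},{"claw":1,"travel":[0,0.05,2.3],"turn":0},{"claw":1,"travel":[0,0,2],"turn":0},{"claw":0,"travel":[0,0,0],"turn":0},{"claw":-1,"travel":[0,0,0],"turn":0}])

```text
time: 23.28
ee_pos: [0.5757, -0.2445, 0.2635]
tcp_rot: [-179.9, -0.0, 82.5]
wrist_force: [0.1, 0.7, 0.5]
opening: 0.0644
```

Request:
move_arm(commands=[{"claw":-1,"travel":[0,0,0],"turn":0},{"claw":-1,"travel":[0,0,0],"turn":0},{"claw":-1,"travel":[0,0,0],"turn":0},{"claw":-1,"travel":[0,0,0],"turn":0}], squeeze=60)

```text
time: 23.62
ee_pos: [0.5761, -0.2456, 0.2659]
tcp_rot: [179.9, 0.0, 82.4]
wrist_force: [-1.4, 2.0, 6.4]
opening: 0.0232
```

Request:
move_arm(commands=[{"claw":-1,"travel":[0,0,-2],"turn":0},{"claw":-1,"travel":[0,0,-3.5],"turn":0},{"claw":-1,"travel":[0,0,-3.5],"turn":0},{"claw":-1,"travel":[0,0,-3.5],"turn":0},{"claw":-1,"travel":[0,0,-1.5],"turn":0}])

```text
time: 24.03
ee_pos: [0.5754, -0.2455, 0.4099]
tcp_rot: [179.7, 0.1, 82.4]
wrist_force: [0.5, -0.2, -0.2]
opening: 0.0233
```

Request:
move_arm(commands=[{"claw":-1,"travel":[0,0,0],"turn":0},{"claw":-1,"travel":[0,0,0],"turn":0}])

```text
time: 24.2
ee_pos: [0.5759, -0.2458, 0.405]
tcp_rot: [179.9, 0.0, 82.4]
wrist_force: [0.0, 0.2, -1.2]
opening: 0.0232
```

```bash
python3 plan.py .5897 .1523 .403 98.5
```

```text
t 24.2 pos [ 0.5759 -0.2458  0.405 ] rot [1.7989e+02 3.0000e-02 8.2370e+01] F [ 0.   0.2 -1.2] open 0.0232
[3.3, -0.33, 0.02] -1.34
[3.31, -0.25, 0.02] -1.34
[3.31, -0.17, 0.02] -1.34
[3.32, -0.09, 0.02] -1.34
[3.32, -0.02, 0.02] -1.34
[3.32, 0.06, 0.02] -1.34
[3.32, 0.14, 0.02] -1.34
[3.31, 0.22, 0.02] -1.34
[3.31, 0.3, 0.02] -1.34
[3.3, 0.37, 0.02] -1.34
[3.29, 0.45, 0.02] -1.34
[3.28, 0.53, 0.02] -1.34
```

Request:
move_arm(commands=[{"claw":-1,"travel":[3.3,-0.3,0],"turn":-1.3},{"claw":-1,"travel":[3.3,-0.2,0],"turn":-1.3},{"claw":-1,"travel":[3.3,-0.2,0],"turn":-1.3},{"claw":-1,"travel":[3.3,-0.1,0],"turn":-1.3},{"claw":-1,"travel":[3.3,0,0],"turn":-1.3}])

```text
time: 24.62
ee_pos: [0.5819, -0.0791, 0.4021]
tcp_rot: [-179.8, -0.0, 88.9]
wrist_force: [0.4, 0.7, -1.2]
opening: 0.023
```

Request:
move_arm(commands=[{"claw":-1,"travel":[3.3,0,0],"turn":-1.3},{"claw":-1,"travel":[3.3,0.1,0],"turn":-1.3},{"claw":-1,"travel":[3.3,0.2,0],"turn":-1.4},{"claw":-1,"travel":[3.3,0.3,0],"turn":-1.4},{"claw":-1,"travel":[3.3,0.4,0],"turn":-1.4}])

```text
time: 25.03
ee_pos: [0.5875, 0.0864, 0.4022]
tcp_rot: [-179.9, 0.0, 95.7]
wrist_force: [0.6, 0.4, -0.7]
opening: 0.0231
```

Request:
move_arm(commands=[{"claw":-1,"travel":[3.3,0.4,0],"turn":-1.4},{"claw":-1,"travel":[2.4,0.4,0],"turn":-1.4},{"claw":-1,"travel":[1.0,0.1,0],"turn":0},{"claw":-1,"travel":[0,0,0],"turn":0},{"claw":-1,"travel":[0,0,0],"turn":0}])

```text
time: 25.45
ee_pos: [0.589, 0.1524, 0.4028]
tcp_rot: [-179.9, 0.0, 98.5]
wrist_force: [0.0, 1.3, -1.7]
opening: 0.0231
```

```bash
python3 plan.py .5895 .1523 .403 98.5
```

```text
t 25.45 pos [0.589  0.1524 0.4028] rot [-1.7988e+02  3.0000e-02  9.8490e+01] F [ 0.   1.3 -1.7] open 0.0231
[-0.02, 0.05, -0.02] -0.01
```

Request:
move_arm(commands=[{"claw":-1,"travel":[0,0.03,1.5],"turn":0},{"claw":-1,"travel":[0,0,2],"turn":0},{"claw":-1,"travel":[0,0,1.5],"turn":0},{"claw":-1,"travel":[0,0,0],"turn":0},{"claw":-1,"travel":[0,0,0],"turn":0}])

```text
time: 25.87
ee_pos: [0.5893, 0.1511, 0.3535]
tcp_rot: [-179.9, 0.0, 98.4]
wrist_force: [0.7, -0.3, -0.4]
opening: 0.0231
```

Request:
move_arm(commands=[{"claw":-1,"travel":[0,0,0.3],"turn":0},{"claw":-1,"travel":[0,0,0.3],"turn":0},{"claw":-1,"travel":[0,0,0.3],"turn":0},{"claw":-1,"travel":[0,0,0],"turn":0}])

```text
time: 26.2
ee_pos: [0.5894, 0.1524, 0.345]
tcp_rot: [-180.0, 0.0, 98.5]
wrist_force: [0.1, -1.0, -1.6]
opening: 0.0228
```

Request:
move_arm(commands=[{"claw":-1,"travel":[0,0,0.3],"turn":0},{"claw":-1,"travel":[0,0,0.2],"turn":0},{"claw":-1,"travel":[0,0,0],"turn":0}])

```text
time: 26.45
ee_pos: [0.5893, 0.1525, 0.3397]
tcp_rot: [-180.0, 0.0, 98.5]
wrist_force: [-0.2, 0.5, -1.2]
opening: 0.0231
```

Request:
move_arm(commands=[{"claw":-1,"travel":[0,0,0.2],"turn":0},{"claw":-1,"travel":[0,0,0.2],"turn":0},{"claw":-1,"travel":[0,0,0],"turn":0}])

```text
time: 26.7
ee_pos: [0.5893, 0.1525, 0.3357]
tcp_rot: [-180.0, 0.0, 98.5]
wrist_force: [-0.7, -0.5, -1.5]
opening: 0.023
```

Request:
move_arm(commands=[{"claw":-1,"travel":[0,0,0.2],"turn":0},{"claw":-1,"travel":[0,0,0.2],"turn":0},{"claw":-1,"travel":[0,0,0],"turn":0}])

```text
time: 26.95
ee_pos: [0.5888, 0.1524, 0.3326]
tcp_rot: [-179.9, -0.0, 98.5]
wrist_force: [-4.1, -0.7, 2.9]
opening: 0.0232
```

Request:
move_arm(commands=[{"claw":-1,"travel":[0,0,0.2],"turn":0},{"claw":-1,"travel":[0,0,0.2],"turn":0},{"claw":-1,"travel":[0,0,0],"turn":0}])

```text
time: 27.2
ee_pos: [0.5889, 0.1524, 0.3285]
tcp_rot: [-180.0, -0.0, 98.5]
wrist_force: [-5.2, 0.2, 1.8]
opening: 0.0227
```

Request:
move_arm(commands=[{"claw":-1,"travel":[0,0,0.2],"turn":0},{"claw":-1,"travel":[0,0,0.2],"turn":0},{"claw":-1,"travel":[0,0,0],"turn":0}])

```text
time: 27.45
ee_pos: [0.5893, 0.1525, 0.3246]
tcp_rot: [180.0, -0.0, 98.5]
wrist_force: [-2.0, -1.4, 2.5]
opening: 0.0232
```

Request:
move_arm(commands=[{"claw":-1,"travel":[0,0,0.2],"turn":0},{"claw":-1,"travel":[0,0,0.2],"turn":0},{"claw":-1,"travel":[0,0,0],"turn":0}])

```text
time: 27.7
ee_pos: [0.5894, 0.1525, 0.3207]
tcp_rot: [179.9, -0.0, 98.5]
wrist_force: [-2.2, -0.1, 2.5]
opening: 0.0231
```

Request:
move_arm(commands=[{"claw":-1,"travel":[0,0,0.2],"turn":0},{"claw":-1,"travel":[0,0,0.2],"turn":0},{"claw":-1,"travel":[0,0,0],"turn":0}])

```text
time: 27.95
ee_pos: [0.5894, 0.1525, 0.3166]
tcp_rot: [179.9, -0.0, 98.5]
wrist_force: [-1.6, -0.3, 2.7]
opening: 0.0231
```

Request:
move_arm(commands=[{"claw":-1,"travel":[0,0,0.2],"turn":0},{"claw":-1,"travel":[0,0,0.2],"turn":0},{"claw":-1,"travel":[0,0,0.1],"turn":0},{"claw":-1,"travel":[0,0,0],"turn":0},{"claw":-1,"travel":[0,0,0],"turn":0}])

```text
time: 28.37
ee_pos: [0.5895, 0.1525, 0.3116]
tcp_rot: [180.0, -0.0, 98.5]
wrist_force: [-1.3, -1.0, 5.0]
opening: 0.023
```

```bash
python3 - <<'E'
from h import *
s=viewer.camera("scene"); cv2.imwrite("pics/f_s.png",cv2.resize(s[130:270,280:400],None,fx=5,fy=5,interpolation=cv2.INTER_CUBIC))
E
```

```text
(no output)
```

View pics/f_s.png

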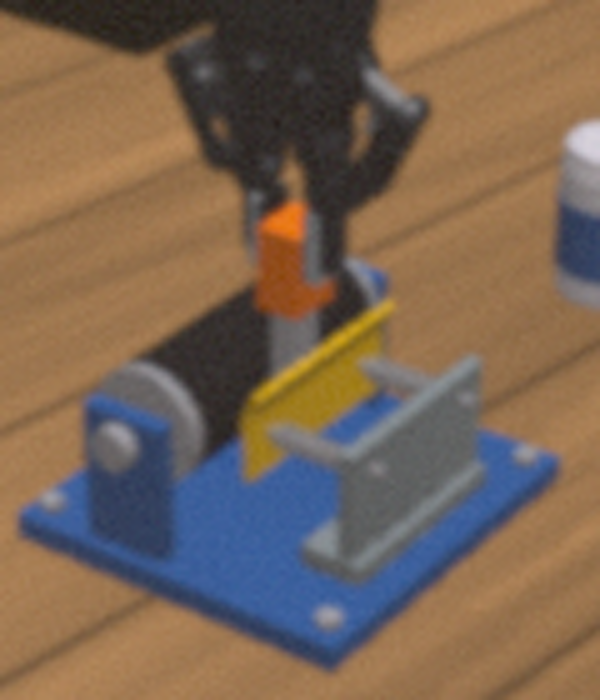

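Request:
move_arm(commands=[{"claw":-1,"travel":[0,0,0.1],"turn":0},{"claw":-1,"travel":[0,0,0],"turn":0},{"claw":-1,"travel":[0,0,0],"turn":0}])

```text
time: 28.67
ee_pos: [0.5895, 0.1525, 0.3106]
tcp_rot: [180.0, -0.0, 98.5]
wrist_force: [-1.3, -0.8, 5.6]
opening: 0.0231
```

Request:
move_arm(commands=[{"claw":0.2,"travel":[0,0,0],"turn":0},{"claw":0.2,"travel":[0,0,0],"turn":0},{"claw":0.2,"travel":[0,0,0],"turn":0},{"claw":0.2,"travel":[0,0,0],"turn":0}])

```text
time: 29.0
ee_pos: [0.5894, 0.1525, 0.3099]
tcp_rot: [-180.0, 0.0, 98.5]
wrist_force: [0.8, -0.1, 0.1]
opening: 0.0511
```

```bash
python3 - <<'E'
from h import *
s=viewer.camera("scene"); cv2.imwrite("pics/g_s.png",cv2.resize(s[130:270,280:400],None,fx=5,fy=5,interpolation=cv2.INTER_CUBIC))
E
```

```text
(no output)
```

View pics/g_s.png

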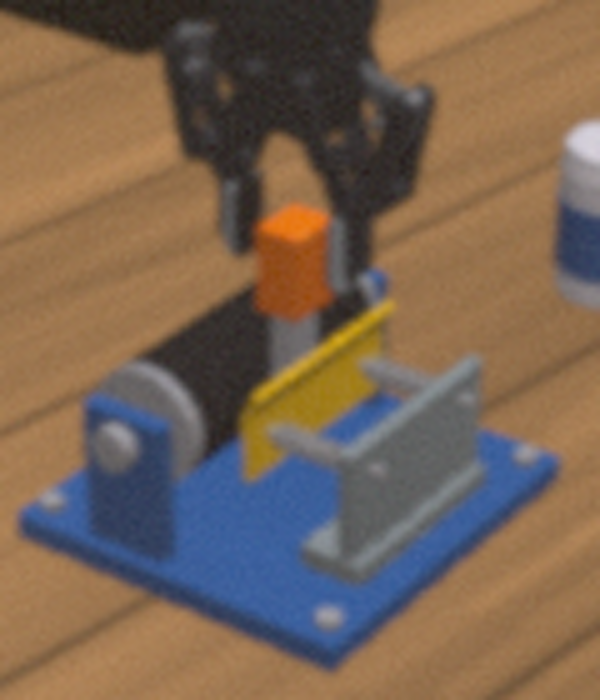

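Request:
move_arm(commands=[{"claw":0.2,"travel":[0,0,-1],"turn":0},{"claw":0.2,"travel":[0,0,-2.5],"turn":0},{"claw":0.5,"travel":[0,0,-3.5],"turn":0},{"claw":1,"travel":[0,0,-3.5],"turn":0},{"claw":1,"travel":[0,0,0],"turn":0}])

```text
time: 29.47
ee_pos: [0.589, 0.1524, 0.4235]
tcp_rot: [179.4, -0.1, 98.5]
wrist_force: [1.3, 0.4, 1.2]
opening: 0.0847
```

Request:
move_arm(commands=[{"claw":1,"travel":[-3,0,0],"turn":0},{"claw":1,"travel":[-3,0,0],"turn":0},{"claw":1,"travel":[-3,0,0],"turn":0},{"claw":1,"travel":[-3,0,0],"turn":0},{"claw":1,"travel":[0,0,0],"turn":0}])

```text
time: 29.88
ee_pos: [0.6074, 0.0297, 0.4159]
tcp_rot: [180.0, 0.1, 98.3]
wrist_force: [0.4, 0.7, 0.5]
opening: 0.0854
```

Request:
move_arm(commands=[{"claw":1,"travel":[0,0,0],"turn":0},{"claw":1,"travel":[0,0,0],"turn":0},{"claw":1,"travel":[0,0,0],"turn":0},{"claw":1,"travel":[0,0,0],"turn":0}])

```text
time: 30.22
ee_pos: [0.607, 0.0347, 0.4154]
tcp_rot: [180.0, -0.0, 98.5]
wrist_force: [-0.2, 1.4, -0.0]
opening: 0.0855
```

```bash
python3 - <<'E'
from leaf import *
s=viewer.camera("scene"); t=viewer.camera("top"); cv2.imwrite("pics/h_s.png",cv2.resize(s[130:330,160:420],None,fx=3,fy=3,interpolation=cv2.INTER_CUBIC)); cv2.imwrite("pics/h_t.png",t)
p=leafproj([.5894,.1525,.3106],8.5,.0,.2509,.012)
im=cv2.resize(s[130:270,280:400],None,fx=5,fy=5,interpolation=cv2.INTER_CUBIC)
for q in p: cv2.circle(im,tuple(((q-[280,130]+.5)*5-.5).round().astype(int).tolist()),2,(255,0,255),-1)
cv2.imwrite("pics/h_o.png",im)
print(status.get_obs()["time"],status.get_obs()["ee_pos"])
E
```

```text
30.3167 [0.60698693 0.03462987 0.41525979]
```

View pics/h_s.png

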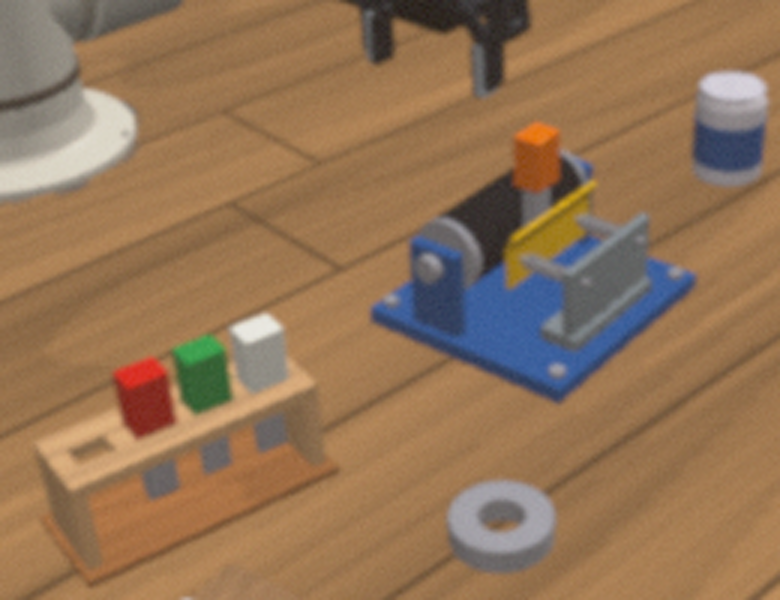

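View pics/h_t.png

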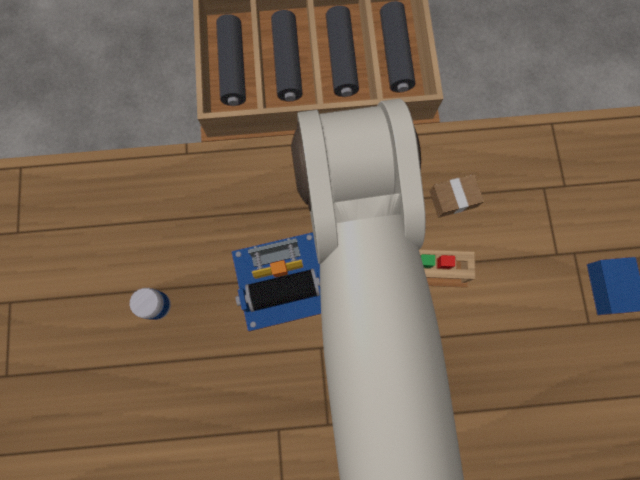

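View pics/h_o.png

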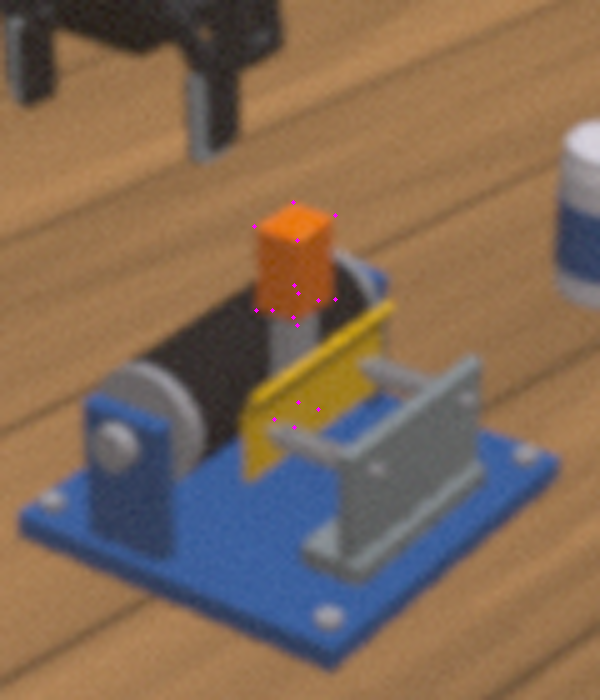

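```bash
python3 -c "
from workcell import bot
print(bot.job_done())"
```

```text
the job is handed in; nothing more can be done
None
```

The orange (12 mm) leaf is the first that binds. It is standing upright in the gap, held by the plate alone, and green, white and red are upright in the rack. I handed the job in at about 30 s of the 72 s allowed.

- **Green (6 mm):** it went to depth with no resistance and could be moved about 3.7 mm sideways between roller and plate. That puts the gap at about 9.7 mm. I returned it to its slot.
- **White (9 mm):** it went to depth with only light contact on the roller (about 2 N), eased by a small sideways shift. It then slid up and down with no measurable friction and had under 1 mm of play, so it is loose. I judged this by force only and did not let go to see it drop. I returned it to its slot.
- **Orange (12 mm):** the plate pushed back with about 5 N sideways on entry, and friction resisted it on the way down. Its end is about 15 mm below the axle by the arm's reading, good to about 1 mm.
- **Red (15 mm):** not needed, so it was never moved.

**Last checks:** after I opened the gripper and backed away, the scene picture about a second later showed orange upright at its inserted height. The bearing, carton and tin looked undisturbed. The arm hid the white leaf from the top camera in that last look, but the scene camera showed it in place.

**One disagreement:** the two cameras differed by about 1.5 to 2.5 mm on where the stand and rack are. I placed the leaves in the gap by touching the roller with the green leaf instead.

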